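# Put the pastry tools away in the spring-lidded case

## Robot

A 6-joint arm with a two-finger parallel gripper is mounted at the origin on the work surface. World frame = base frame: x ahead of the robot, y to its left, z up, the work surface at z = 0. Lengths are in m, angles in rad, forces in N, time in s.
With the tool pointing down it reaches from about 0.35 to 0.975 m from the base axis. Payload 4.9 kg.
Tool frame: the origin (TCP) lies at the very end of the fingers, on their centre line; the grasp point (between the pads) lies 19 mm behind it; z points along the fingers, x is the direction in which the jaws open and shut, and the axes are right-handed (so a half turn about z gives the same grasp; the last joint's range is limited). The gripper opens to 85 mm and grips with 20 to 120 N. Pads are 22 mm wide; open, the fingers measure 114 mm over their backs; the gripper's body (76 mm by 85 mm) begins 54 mm behind the grasp point. The pads swing forward as they close: fully open they stand 13 mm farther back than shut.
Start: joints at [-1.388, 0.053, 1.613, -0, 1.476, -0.119], TCP at [0.186, -0.597, 0.231] pointing down, gripper open.
Joint ranges: [-3.01, 3.01], [-1.01, 2.22], [0.06, 2.58], [-1.02, 4.17], [0.09, 2.62], [-3.14, 3.14]. Speed limits (rad/s): [2.57, 2.57, 3.14, 3.14, 3.14, 3.14].

## Interface

Orientations are given as a rotation vector (axis times angle).
In Python, from station import ctrl, get_image, calibration, job gives the robot as it stands.
- The arm moves only by the tool jog_arm, never from a script. Its argument "deltas" is a list of rows, each a list of 3 entries, a list of its own where there are three numbers: the turn, a rotation vector about the tool's x, y, z in degrees, then the shift along the tool's x, y, z in m, then the finger opening in m, from 0 to 0.0854. In form: [[[ax, ay, az], [tx, ty, tz], gripper], ...]. A call has 1 to 12 rows; each row is the pose to reach, as a shift and turn from the pose commanded when the call began, along the tool's axes at that moment; what a row does not reach only later rows make up. A row lasts 1/12 s, in which the tool goes at most 41.7 mm and 7.16 degrees, less where a joint would pass 70% of its speed; a pose out of reach is approached as far as the arm can. A call with a gripper value outside its range is refused whole. The fingers move at their own pace and stop on an object; "squeeze" is the grip in N (left out, the last holds). Time passes only in rows, so rows that repeat a pose let the fingers close. It gives the time, the measured TCP pose, the force and the opening at its end, in the units of the state.
- ctrl.get_obs(): the state, without advancing time (a new reading comes with each control period).
- get_image(name): name is "side" or "top" or "wrist"; returns the picture (420x560x3 uint8, red, green, blue); there is no depth.
- calibration(name): a dict with "mtx" (3x3 intrinsics, pixels), "k1" (the pictures are not rectified: a ray, as slopes to the right and down, at radius r is drawn at 1 + k1 r^2 times it, then the intrinsics apply), "origin" and "rotation" of the camera in the world; the wrist camera has in their place "tool_from_camera" (4x4, takes a point from camera to tool coordinates, whose origin is the TCP and whose axes are the tool frame's). Camera axes: x right, y up, looking along -z (the intrinsics and any distortion apply to the point x, -y, -z); pixel columns grow to the right and rows downward; lengths in m; the calibration is good to about 2 mm. A picture is of the moment at which its call begins: read the wrist's pose just before it. calibration takes no time and is no camera call.
- job.finish_job(): hands the job in, once; it reports no verdict.
The state is a dict: "t": time; "q": joint angles; "dq": joint speeds; "effort": joint torques, N m; "tool_pos": TCP position; "tool_rot": TCP orientation; "contact_force": force on the tool from outside, world axes, zero at the start; "wrist_torque": the same for the moment, N m; "opening": finger opening in m.
Only numpy, scipy, OpenCV 4.12 (cv2) and the standard library are available. Lean on these libraries where they do the work, as an engineer would, in place of code of your own. Each camera call takes 0.05 s, during which the arm holds its last target.

## Task

Take the square tin off the lid of the tool case and set it on the cork trivet, then press the button catch on the case and hold the sprung lid back as it comes up, easing it fully open so that it never flies up. Lay every wooden-handled pastry tool that lies loose on the cart in a cradle of its own inside the case, handle resting in both saddles and head towards the hinge, and then press the lid down until the catch holds it shut. Leave the bowls, dish, ramekin and other kitchen things where they are.

Things in the scene. Friction and masses are not known exactly. Their poses are not given: they have to be found in the camera images.
- knife: loose pastry tool, 150 mm long, about 90 g, may be absent: square wooden handle 90 x 24 x 24 mm with a flat steel head. Origin at the handle's centre (12 mm up when lying on the cart); x runs along the handle to the head (handle -45 to +45 mm, head +45 to +105 mm, 4 mm thick at mid height), z up. Its head: a straight blade 22 mm wide (palette knife)
- turner: loose pastry tool, 150 mm long, about 90 g, may be absent: square wooden handle 90 x 24 x 24 mm with a flat steel head. Origin at the handle's centre (12 mm up when lying on the cart); x runs along the handle to the head (handle -45 to +45 mm, head +45 to +105 mm, 4 mm thick at mid height), z up. Its head: a 40 mm square plate on a neck (turner)
- wheel: loose pastry tool, 150 mm long, about 90 g, may be absent: square wooden handle 90 x 24 x 24 mm with a flat steel head. Origin at the handle's centre (12 mm up when lying on the cart); x runs along the handle to the head (handle -45 to +45 mm, head +45 to +105 mm, 4 mm thick at mid height), z up. Its head: a flat 40 mm round disc on a neck (pastry wheel)
- fork: loose pastry tool, 150 mm long, about 90 g, may be absent: square wooden handle 90 x 24 x 24 mm with a flat steel head. Origin at the handle's centre (12 mm up when lying on the cart); x runs along the handle to the head (handle -45 to +45 mm, head +45 to +105 mm, 4 mm thick at mid height), z up. Its head: three parallel tines, 36 mm wide in all
- case: the tool case, a fixed grey box with a lid: 184 mm along x, 258 mm along y, 58 mm high without the lid, walls and floor 5 mm. Origin under its centre on the worktop, z up; -x side is the front, with the catch housing (50 mm wide, 56 mm high, out to x -138 mm); the lid's hinge is on the +x rim. Inside, four cradles side by side, each of two low wooden saddles
- cradle0 (a point): where a handle's centre lies when seated in cradle 0 (case frame x -30, y -84, z 32 mm). Axes as the case: a seated tool's x points along +x, head to the hinge (it fits only so, with 12 mm of play each way). Cradles are 56 mm apart; side walls' inner faces are 40 mm from the outer cradles' middle
- cradle1 (a point): the same for cradle 1 (y -28 mm). Each cradle's two saddles are 10 mm thick, centred 28 mm before and behind this point, 46 mm clear between them for the fingers; they carry the handle's underside 20 mm above the worktop, 15 mm above the case floor
- cradle2 (a point): the same for cradle 2 (y +28 mm). The saddles' sloping cheeks are about 28 mm apart at the bottom, 39 mm at their tops, which stand 35 mm above the worktop
- cradle3 (a point): the same for cradle 3 (y +84 mm)
- lid_hinge (a point): middle of the lid's hinge line, on the case's rear rim (case frame x +92, z 58 mm); the line runs along the case's y
- lid_edge (a point): point on the lid's outer (top) face, on its middle line, 172 mm from the hinge; shut, it is 66 mm above the worktop. The lid is a flat plate 184 mm from hinge to front edge, 258 mm wide, 8 mm thick; the hinge line lies in its underside
- lid (a joint): lid angle, rad: 0 shut (held within 0.01 by the catch), grows as it opens, 1.65 at the stop, just past upright. Once released, a spring drives it open (about 1 N at the front edge) and holds it at the stop; let go, it flies up at over 4 rad/s. To shut, press the front edge down with 5 to 10 N all the way: its lip pushes the sprung catch tooth aside and clicks under it
- catch_top (a point): top of the catch button, a black disc of 28 mm diameter (case frame x -116, y 0); 78 mm above the worktop at rest, 12 mm above the shut lid's top; its nearest edge is 10 mm in front of the lid's front edge
- catch (a joint): how far the button is pressed down, m: 0 to 0.007; the lid is released at about 0.004; spring force 2 N at rest, 5.5 N at the bottom; it springs back when let go
- bowls: bystander: nest of three orange plastic bowls, 190 mm across, about 96 mm high; origin under its centre
- pie_dish: bystander: glass pie dish 210 mm across, 40 mm high; origin under its centre
- tin: a closed square tin of plain metal, 60 x 60 x 40 mm, about 150 g, that stands on the case's lid at the start (its centre 86 mm above the worktop). Origin at its centre, z up, x and y square to its sides
- trivet_top (a point): centre of the top of the cork trivet, a fixed flat disc 100 mm across and 6 mm thick lying on the cart beside or behind the tools
- ramekin: bystander: white ramekin, 80 mm across, 45 mm high; origin under its centre
- mill: bystander: wooden mill, 56 mm across, 170 mm high; origin under its centre

How it is judged:
On the way, in this order (a step that is already met when the one before it is completed fails the run):
1. the tin stands on the trivet, released, the lid still shut (horizontal distance between tin and trivet_top below 0.025 m and z of tin in the frame of trivet_top between 0.012 and 0.036 m and value of joint lid below 0.03 rad and contact force between tin and the fingers below 0.1 N), for 0.2 s.
2. the button catch is pressed (value of joint catch above 0.003 m), for 0.02 s.
3. the lid stands open and still (value of joint lid above 1.4 rad and velocity of joint lid below 0.3 rad/s), for 0.2 s.
4. every tool present lies seated in a cradle (((x of knife in the frame of cradle0 between -0.018 and 0.018 m and y of knife in the frame of cradle0 between -0.006 and 0.006 m and z of knife in the frame of cradle0 between -0.004 and 0.005 m and angle between the x axis of knife and the x axis of cradle0, either way round below 0.12 rad) or (x of knife in the frame of cradle1 between -0.018 and 0.018 m and y of knife in the frame of cradle1 between -0.006 and 0.006 m and z of knife in the frame of cradle1 between -0.004 and 0.005 m and angle between the x axis of knife and the x axis of cradle1, either way round below 0.12 rad) or (x of knife in the frame of cradle2 between -0.018 and 0.018 m and y of knife in the frame of cradle2 between -0.006 and 0.006 m and z of knife in the frame of cradle2 between -0.004 and 0.005 m and angle between the x axis of knife and the x axis of cradle2, either way round below 0.12 rad) or (x of knife in the frame of cradle3 between -0.018 and 0.018 m and y of knife in the frame of cradle3 between -0.006 and 0.006 m and z of knife in the frame of cradle3 between -0.004 and 0.005 m and angle between the x axis of knife and the x axis of cradle3, either way round below 0.12 rad)) and ((x of turner in the frame of cradle0 between -0.018 and 0.018 m and y of turner in the frame of cradle0 between -0.006 and 0.006 m and z of turner in the frame of cradle0 between -0.004 and 0.005 m and angle between the x axis of turner and the x axis of cradle0, either way round below 0.12 rad) or (x of turner in the frame of cradle1 between -0.018 and 0.018 m and y of turner in the frame of cradle1 between -0.006 and 0.006 m and z of turner in the frame of cradle1 between -0.004 and 0.005 m and angle between the x axis of turner and the x axis of cradle1, either way round below 0.12 rad) or (x of turner in the frame of cradle2 between -0.018 and 0.018 m and y of turner in the frame of cradle2 between -0.006 and 0.006 m and z of turner in the frame of cradle2 between -0.004 and 0.005 m and angle between the x axis of turner and the x axis of cradle2, either way round below 0.12 rad) or (x of turner in the frame of cradle3 between -0.018 and 0.018 m and y of turner in the frame of cradle3 between -0.006 and 0.006 m and z of turner in the frame of cradle3 between -0.004 and 0.005 m and angle between the x axis of turner and the x axis of cradle3, either way round below 0.12 rad)) and ((x of wheel in the frame of cradle0 between -0.018 and 0.018 m and y of wheel in the frame of cradle0 between -0.006 and 0.006 m and z of wheel in the frame of cradle0 between -0.004 and 0.005 m and angle between the x axis of wheel and the x axis of cradle0, either way round below 0.12 rad) or (x of wheel in the frame of cradle1 between -0.018 and 0.018 m and y of wheel in the frame of cradle1 between -0.006 and 0.006 m and z of wheel in the frame of cradle1 between -0.004 and 0.005 m and angle between the x axis of wheel and the x axis of cradle1, either way round below 0.12 rad) or (x of wheel in the frame of cradle2 between -0.018 and 0.018 m and y of wheel in the frame of cradle2 between -0.006 and 0.006 m and z of wheel in the frame of cradle2 between -0.004 and 0.005 m and angle between the x axis of wheel and the x axis of cradle2, either way round below 0.12 rad) or (x of wheel in the frame of cradle3 between -0.018 and 0.018 m and y of wheel in the frame of cradle3 between -0.006 and 0.006 m and z of wheel in the frame of cradle3 between -0.004 and 0.005 m and angle between the x axis of wheel and the x axis of cradle3, either way round below 0.12 rad)) and ((x of fork in the frame of cradle0 between -0.018 and 0.018 m and y of fork in the frame of cradle0 between -0.006 and 0.006 m and z of fork in the frame of cradle0 between -0.004 and 0.005 m and angle between the x axis of fork and the x axis of cradle0, either way round below 0.12 rad) or (x of fork in the frame of cradle1 between -0.018 and 0.018 m and y of fork in the frame of cradle1 between -0.006 and 0.006 m and z of fork in the frame of cradle1 between -0.004 and 0.005 m and angle between the x axis of fork and the x axis of cradle1, either way round below 0.12 rad) or (x of fork in the frame of cradle2 between -0.018 and 0.018 m and y of fork in the frame of cradle2 between -0.006 and 0.006 m and z of fork in the frame of cradle2 between -0.004 and 0.005 m and angle between the x axis of fork and the x axis of cradle2, either way round below 0.12 rad) or (x of fork in the frame of cradle3 between -0.018 and 0.018 m and y of fork in the frame of cradle3 between -0.006 and 0.006 m and z of fork in the frame of cradle3 between -0.004 and 0.005 m and angle between the x axis of fork and the x axis of cradle3, either way round below 0.12 rad))), for 0.2 s.
At the end, for the whole second after the job is handed in: Tin on the trivet, centres within 25 mm; lid shut and held by the catch (within 0.03 rad); every tool present at rest in a cradle, handle centre within 18 mm of the cradle's along it, 6 mm across, 5 mm in height, and within 0.12 rad of its direction (all of step 4 and horizontal distance between tin and trivet_top below 0.025 m and z of tin in the frame of trivet_top between 0.012 and 0.036 m and linear speed of each of knife, turner, wheel, fork, tin below 0.02 m/s and value of joint lid below 0.03 rad); the robot touches nothing.
It fails at once if the lid flies open: it moves faster than 3 rad/s beyond 0.5 rad (value of joint lid above 0.5 rad and velocity of joint lid above 3 rad/s).
It fails at once if a bystander is moved more than 40 mm (distance of any of bowls, pie_dish, ramekin, mill from where it was at the start of the episode above 0.04 m).
Of knife, turner, wheel, fork only 2 to 4 are there at a start; the rules pass over those that are not, and their reading is None.
At some moment in a run one of knife, turner, wheel, fork may be knocked a few centimetres aside while the robot is not near it.
Once in a run the grip may slacken for a moment while it holds something.
It also fails if it takes over 210 s, if anything falls off the work surface, if the arm or the gripper's body presses on something with over 40 N, if the wrist force passes 120 N, or if a joint passes its speed limit or range.

## Working session

There is one attempt and no reset: what is moved stays moved. The work goes in short steps, Python scripts to look and compute and a tool call to move; the robot and the scene stay as the last step left them, time stands still between calls to the robot, and variables do not carry over. Pictures are saved under pics/ and viewed, and the job is handed in when it is done.

Besides the shell and the picture viewer there is one more tool, called after "Emit:" by a JSON object that holds its "op" and its "data". jog_arm: Moves the arm, as the interface text tells. Its arguments: {"type":"object","properties":{"deltas":{"type":"array","items":{"type":"array"}},"squeeze":{"type":"number"}},"required":["deltas"]}

```bash
ls -la; mkdir -p pics
cat > h.py <<'E'
import numpy as np, cv2, json
from station import ctrl, get_image, calibration, job
from scipy.spatial.transform import Rotation as R
def cam(name,obs=None):
    c=calibration(name)
    if name=='wrist':
        o=obs or ctrl.get_obs()
        T=np.eye(4);T[:3,:3]=R.from_rotvec(o['tool_rot']).as_matrix();T[:3,3]=o['tool_pos']
        M=T@np.array(c['tool_from_camera']); return np.array(c['mtx']),c['k1'],M[:3,3],M[:3,:3]
    return np.array(c['mtx']),c['k1'],np.array(c['origin']),np.array(c['rotation'])
def rays(C,px):
    K,k1,o,Rm=C
    px=np.atleast_2d(np.array(px,float))
    d=np.stack([(px[:,0]-K[0,2])/K[0,0],(px[:,1]-K[1,2])/K[1,1]],1)
    u=d.copy()
    for _ in range(30):
        u=d/(1+k1*(u**2).sum(1,keepdims=True))
    v=np.stack([u[:,0],-u[:,1],-np.ones(len(u))],1)@Rm.T
    return o,v
def onplane(C,px,z):
    o,v=rays(C,px); t=(z-o[2])/v[:,2]; return o+v*t[:,None]
def proj(C,P):
    K,k1,o,Rm=C
    p=(np.atleast_2d(P)-o)@Rm; u=np.stack([p[:,0]/-p[:,2],-p[:,1]/-p[:,2]],1)
    u=u*(1+k1*(u**2).sum(1,keepdims=True))
    return u*[K[0,0],K[1,1]]+[K[0,2],K[1,2]]
def snap(name,f=None):
    o=ctrl.get_obs(); im=np.array(get_image(name))
    if f: cv2.imwrite('pics/'+f+'.png',im[:,:,::-1])
    return im,cam(name,o)
def st():
    o=ctrl.get_obs()
    print({k:np.round(np.array(o[k]),4).tolist() for k in ['t','q','tool_pos','tool_rot','contact_force','opening']})
E
python3 - <<'E'
from h import *
st()
for n in ['side','top','wrist']:
    snap(n,n+'0'); C=cam(n); print(n,np.round(C[0],1).tolist(),C[1],C[2],np.round(C[3],3).tolist())
print(calibration('wrist'))
E
```

```text
total 12
drwxr-xr-x  3 agent agent 4096 Dec  6 03:43 .
drwxr-xr-x 23 root  root  4096 Dec  6 03:43 ..
drwxr-xr-x  2 agent agent 4096 Dec  6 03:43 pics
{'t': 0.0, 'q': [-1.388, 0.0534, 1.6143, 0.0, 1.476, -0.119], 'tool_pos': [0.1857, -0.5961, 0.2301], 'tool_rot': [-2.529, 1.8614, 0.0023], 'contact_force': [0.0341, 0.2961, 0.4392], 'opening': 0.0856}
side [[541.0, 0.0, 280.1], [0.0, 541.0, 217.0], [0.0, 0.0, 1.0]] -0.21117822236496675 [0.37228696 1.23390703 1.55195241] [0.085, -1.006, -2.76]
top [[473.4, 0.0, 286.3], [0.0, 473.4, 202.0], [0.0, 0.0, 1.0]] -0.10037346089083446 [0.38649315 0.02721041 1.49940458] [0.117, -0.12, -1.549]
wrist [[364.9, 0.0, 276.3], [0.0, 364.9, 212.6], [0.0, 0.0, 1.0]] -0.06309526809331356 [ 0.25375226 -0.57626231  0.37194685] [[0.297, 0.918, 0.264], [-0.955, 0.286, 0.081], [-0.001, -0.276, 0.961]]
{'mtx': array([[364.93334175,   0.        , 276.26007741],
       [  0.        , 364.93334175, 212.6346024 ],
       [  0.        ,   0.        ,   1.        ]]), 'k1': -0.06309526809331356, 'tool_from_camera': array([[ 9.99999654e-01,  1.74700808e-04, -8.12842723e-04,
         9.06766795e-04],
       [-5.69192809e-05, -9.60994527e-01, -2.76567379e-01,
        -7.09823881e-02],
       [-8.29453953e-04,  2.76567329e-01, -9.60994185e-01,
        -1.41630269e-01],
       [ 0.00000000e+00,  0.00000000e+00,  0.00000000e+00,
         1.00000000e+00]])}
```

```bash
python3 - <<'E'
s=open('h.py').read()
s=s.replace("np.array(c['origin']),np.array(c['rotation'])","np.array(c['origin']),R.from_rotvec(c['rotation']).as_matrix()")
open('h.py','w').write(s)
E
python3 -c "
from h import *
for n in ['side','top']: print(cam(n)[3].round(3).tolist())"
```

```text
[[-0.978, 0.17, -0.123], [-0.209, -0.747, 0.631], [0.015, 0.642, 0.766]]
[[0.018, 0.988, -0.15], [-1.0, 0.018, 0.001], [0.003, 0.15, 0.989]]
```

View pics/side0.png

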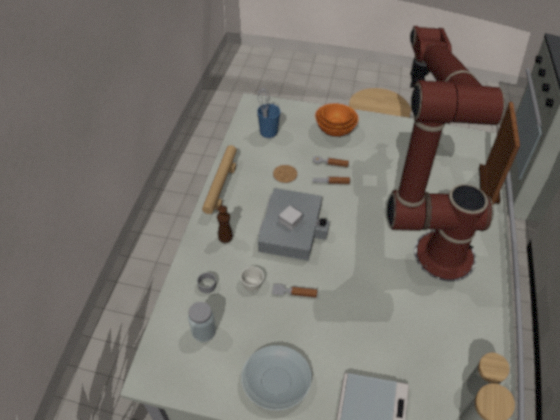

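View pics/top0.png

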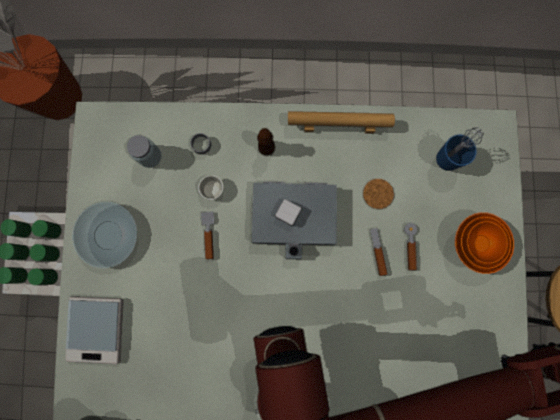

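View pics/wrist0.png

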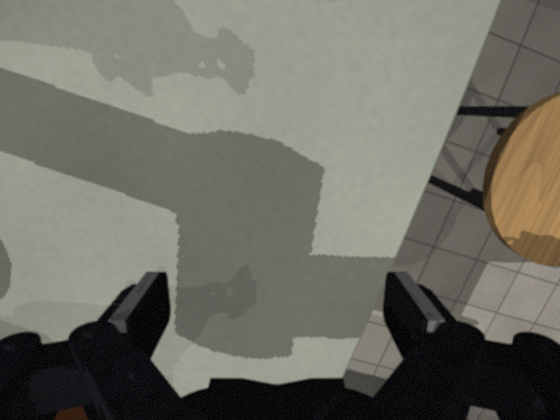

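Run:
```python
from h import *
im=cv2.imread('pics/top0.png')
c=cv2.resize(im[120:290,180:440],None,fx=3,fy=3,interpolation=cv2.INTER_CUBIC)
cv2.imwrite('pics/topcrop.png',c)
im=cv2.imread('pics/side0.png')
c=cv2.resize(im[100:320,180:370],None,fx=2.7,fy=2.7,interpolation=cv2.INTER_CUBIC)
cv2.imwrite('pics/sidecrop.png',c)
```

```text
(no output)
```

View pics/topcrop.png

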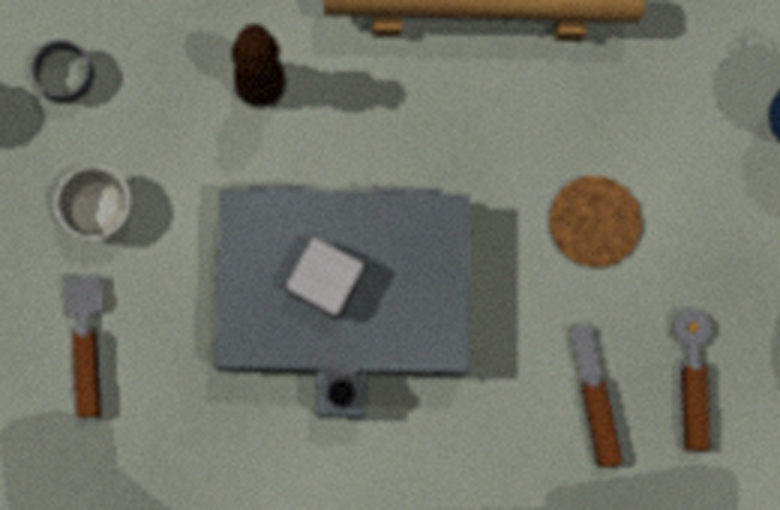

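View pics/sidecrop.png

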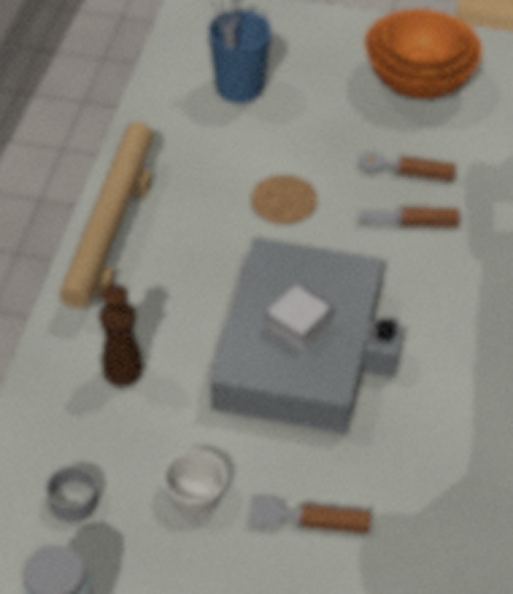

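Run:
```python
from h import *
C=cam('top'); print(ctrl.get_obs()['t'])
f=lambda x,y:(180+(x-1)/3,120+(y-1)/3)
def P(n,pts,z): print(n,onplane(C,[f(*p) for p in pts],z).round(4)[:,:2].tolist())
P('lid corners FL FR BR BL',[(215,369),(467,374),(470,197),(219,187)],.066)
P('button',[(342,391)],.078)
P('tin top corners',[(316,237),(364,268),(337,315),(287,280)],.106)
P('trivet',[(596,221)],.006)
P('turner handle (head end, tail end), head',[(84,333),(88,417),(82,295)],.018)
P('knife',[(594,384),(611,465),(585,328)],.018)
P('wheel',[(695,368),(698,450),(692,327)],.018)
P('mill',[(260,90)],.0);P('ram',[(92,203)],.045);P('bowls',[((485-180)*3,(243-120)*3)],.05)
# masks
im=cv2.imread('pics/top0.png'); hsv=cv2.cvtColor(im,cv2.COLOR_BGR2HSV)
```

```text
0.15
lid corners FL FR BR BL [[0.4784, 0.1297], [0.4779, -0.1247], [0.6596, -0.1273], [0.6653, 0.1309]]
button [[0.458, 0.0014]]
tin top corners [[0.6087, 0.0302], [0.5785, -0.0179], [0.5312, 0.0081], [0.5651, 0.0581]]
trivet [[0.6476, -0.2692]]
turner handle (head end, tail end), head [[0.5164, 0.2716], [0.4289, 0.2639], [0.5564, 0.2754]]
knife [[0.4725, -0.263], [0.3887, -0.2803], [0.5312, -0.254]]
wheel [[0.4908, -0.3703], [0.4052, -0.3721], [0.534, -0.3679]]
mill [[0.7863, 0.0943]]
ram [[0.65, 0.2645]]
bowls [[0.4903, -0.5951]]
```

```bash
cat >> h.py <<'E'
def delta(pos,yaw=None,tilt=None):
    """print shift/turn in tool axes to reach world pos, tool down with x axis at yaw deg"""
    o=ctrl.get_obs(); Rm=R.from_rotvec(o['tool_rot'])
    sh=Rm.inv().apply(np.array(pos)-np.array(o['tool_pos']))
    tr=np.zeros(3)
    if yaw is not None:
        a=np.radians(yaw); X=[np.cos(a),np.sin(a),0];Z=[0,0,-1];Y=np.cross(Z,X)
        T=R.from_matrix(np.array([X,Y,Z]).T); tr=(Rm.inv()*T).as_rotvec(degrees=True)
    print('turn',tr.round(2).tolist(),'shift',sh.round(4).tolist(), 'len',np.linalg.norm(sh).round(3), 't',round(o['t'],2))
E
python3 -c "
from h import *
delta([.565,.015,.30],-30.5)"
```

```text
turn [-0.04, 0.09, -42.21] shift [-0.471, -0.5439, -0.0688] len 0.723 t 0.15
```

Emit:
{"op": "jog_arm", "data": {"deltas": [[[0,0,-42],[-0.471,-0.544,-0.069],0.085],[[0,0,-42],[-0.471,-0.544,-0.069],0.085],[[0,0,-42],[-0.471,-0.544,-0.069],0.085],[[0,0,-42],[-0.471,-0.544,-0.069],0.085],[[0,0,-42],[-0.471,-0.544,-0.069],0.085],[[0,0,-42],[-0.471,-0.544,-0.069],0.085],[[0,0,-42],[-0.471,-0.544,-0.069],0.085],[[0,0,-42],[-0.471,-0.544,-0.069],0.085],[[0,0,-42],[-0.471,-0.544,-0.069],0.085],[[0,0,-42],[-0.471,-0.544,-0.069],0.085],[[0,0,-42],[-0.471,-0.544,-0.069],0.085],[[0,0,-42],[-0.471,-0.544,-0.069],0.085]]}}

```text
t: 1.15
tool_pos: [0.4487, -0.1718, 0.2791]
tool_rot: [3.029, -0.832, 0.0]
contact_force: [1.1, -0.6, 0.2]
opening: 0.0848
```

```bash
python3 -c "
from h import *
st();delta([.565,.015,.30],-30.5)"
```

```text
{'t': 1.15, 'q': [-0.5207, -0.3274, 1.8776, -0.0, 1.5911, 0.0154], 'tool_pos': [0.4487, -0.1718, 0.2791], 'tool_rot': [3.0293, -0.832, 0.0005], 'contact_force': [1.0564, -0.588, 0.1911], 'opening': 0.0848}
turn [0.0, -0.02, -0.21] shift [0.0046, -0.22, -0.0209] len 0.221 t 1.15
```

Emit:
{"op": "jog_arm", "data": {"deltas": [[[0,0,0],[0.005,-0.21,-0.02],0.085],[[0,0,0],[0.005,-0.21,-0.02],0.085],[[0,0,0],[0.005,-0.21,-0.02],0.085],[[0,0,0],[0.005,-0.21,-0.02],0.085],[[0,0,0],[0.005,-0.21,-0.02],0.085],[[0,0,0],[0.005,-0.21,-0.02],0.085],[[0,0,0],[0.005,-0.21,-0.02],0.085]]}}

```text
t: 1.73
tool_pos: [0.5603, 0.0062, 0.2986]
tool_rot: [3.031, -0.826, -0.001]
contact_force: [0.1, -0.3, -0.1]
opening: 0.0852
```

```bash
python3 -c "
from h import *
st(); snap('wrist','w1')"
```

```text
{'t': 1.7333, 'q': [-0.1217, -0.1322, 1.6814, -0.0, 1.5932, 0.4103], 'tool_pos': [0.5603, 0.0062, 0.2986], 'tool_rot': [3.0309, -0.8259, -0.0014], 'contact_force': [0.085, -0.3175, -0.1284], 'opening': 0.0852}
```

View pics/w1.png

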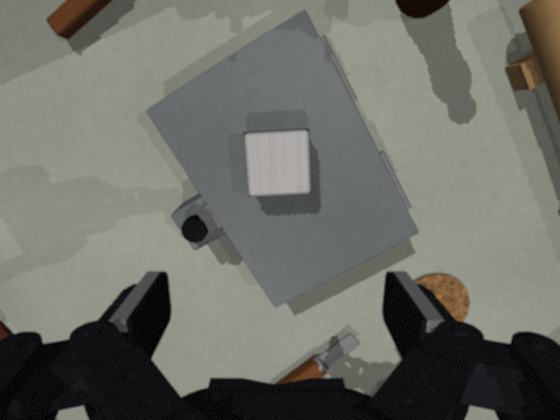

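Run:
```python
from h import *
st()
im=cv2.imread('pics/w1.png'); C=cam('wrist')
hsv=cv2.cvtColor(im,cv2.COLOR_BGR2HSV)
g=cv2.cvtColor(im,cv2.COLOR_BGR2GRAY)
m=(g>120).astype('uint8'); m[:100]=0;m[230:]=0;m[:,:230]=0;m[:,330:]=0
sat=hsv[:,:,1]
print(im[160,277],im[60,250],im[100,250],im[300,200])
cs=max(cv2.findContours(m,0,2)[0],key=cv2.contourArea); print('tin',cv2.minAreaRect(cs))
box=cv2.boxPoints(cv2.minAreaRect(cs)); W=onplane(C,box,.106); print(W.round(4).tolist(),W.mean(0))
d=W[1]-W[0]; print(np.degrees(np.arctan2(d[1],d[0])), [np.linalg.norm(W[i]-W[i-1]).round(4) for i in range(4)])
m=((im[:,:,0].astype(int)-im[:,:,2]>4)&(g>55)&(g<115)).astype('uint8')
m=cv2.morphologyEx(m,2,np.ones((5,5)))
cs=max(cv2.findContours(m,0,2)[0],key=cv2.contourArea); h=cv2.convexHull(cs); print(cv2.contourArea(h))
ap=cv2.approxPolyDP(h,8,True)[:,0]; print(ap.tolist()); print(onplane(C,ap,.066).round(4).tolist())
m=((g<25)).astype('uint8'); m[:200]=0;m[250:]=0;m[:,:170]=0;m[:,220:]=0
cs=max(cv2.findContours(m,0,2)[0],key=cv2.contourArea);c,_=cv2.minEnclosingCircle(cs);print('btn',c,onplane(C,[c],.078))
lid=[(148,110),(305,11),(417,233),(277,306)]; W=onplane(C,lid,.066); print(W.round(4).tolist(),W.mean(0))
print(onplane(C,[(445,298)],.006))
```

```text
{'t': 1.7833, 'q': [-0.1241, -0.1333, 1.6828, -0.0005, 1.5934, 0.41], 'tool_pos': [0.5597, 0.0048, 0.2984], 'tool_rot': [3.0296, -0.8288, -0.0018], 'contact_force': [0.0924, -0.7433, 0.7166], 'opening': 0.0847}
[163 167 171] [117 116 112] [112 109 106] [141 154 151]
tin ((277.6523132324219, 162.74154663085938), (62.681121826171875, 63.45770263671875), 86.8201675415039)
[[0.5604, 0.0602, 0.106], [0.6109, 0.0339, 0.106], [0.5856, -0.018, 0.106], [0.5326, 0.0094, 0.106]] [0.57236489 0.02138795 0.106     ]
-27.46889902858814 [np.float64(0.0579), np.float64(0.057), np.float64(0.0578), np.float64(0.0596)]
54.5
[[351, 121], [342, 129]]
[[0.6544, 0.0157, 0.066], [0.6429, 0.0133, 0.066]]
btn (194.5833282470703, 228.25) [[0.4607215  0.00350198 0.078     ]]
[[0.4854, 0.1287, 0.066], [0.6646, 0.1271, 0.066], [0.6623, -0.1268, 0.066], [0.4849, -0.1257, 0.066]] [0.57429752 0.00080534 0.066     ]
[[ 0.66787307 -0.2630218   0.006     ]]
```

```bash
python3 -c "
from h import *
delta([.572,.0215,.072],-28.5)"
```

```text
turn [0.05, 0.06, -2.1] shift [0.0023, -0.0208, 0.2264] len 0.227 t 1.78
```

Emit:
{"op": "jog_arm", "data": {"deltas": [[[0,0,-2.1],[0.002,-0.021,0.04],0.085],[[0,0,-2.1],[0.002,-0.021,0.08],0.085],[[0,0,-2.1],[0.002,-0.021,0.12],0.085],[[0,0,-2.1],[0.002,-0.021,0.15],0.085],[[0,0,-2.1],[0.002,-0.021,0.17],0.085],[[0,0,-2.1],[0.002,-0.021,0.17],0.085]]}}

```text
t: 2.28
tool_pos: [0.5673, 0.02, 0.1224]
tool_rot: [3.041, -0.779, -0.018]
contact_force: [-0.5, -0.1, -0.6]
opening: 0.0853
```

```bash
python3 -c "
from h import *
st(); snap('wrist','w2'); delta([.572,.0215,.072],-28.5)"
```

```text
{'t': 2.2833, 'q': [-0.0957, 0.0171, 1.8371, -0.0004, 1.299, 0.406], 'tool_pos': [0.5673, 0.02, 0.1224], 'tool_rot': [3.0412, -0.7791, -0.018], 'contact_force': [-0.5088, -0.1151, -0.5686], 'opening': 0.0853}
turn [0.17, 0.34, -0.23] shift [0.0018, -0.0028, 0.0538] len 0.054 t 2.33
```

View pics/w2.png

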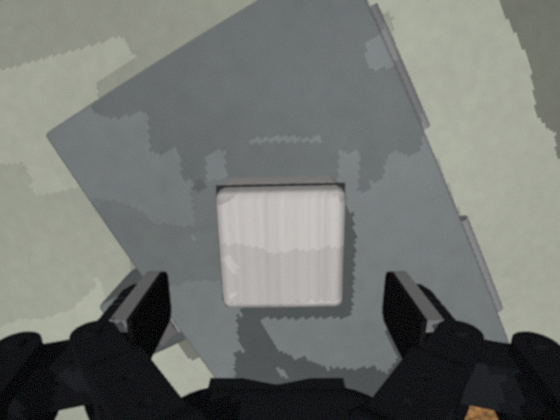

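Emit:
{"op": "jog_arm", "data": {"deltas": [[[0,0,0],[0.002,-0.003,0.025],0.085],[[0,0,0],[0.002,-0.003,0.045],0.085],[[0,0,0],[0.002,-0.003,0.054],0.085],[[0,0,0],[0.002,-0.003,0.054],0.085],[[0,0,0],[0.002,-0.003,0.054],0.05],[[0,0,0],[0.002,-0.003,0.054],0.05],[[0,0,0],[0.002,-0.003,0.054],0.05],[[0,0,0],[0.002,-0.003,0.054],0.05],[[0,0,0],[0.002,-0.003,0.054],0.05],[[0,0,0],[0.002,-0.003,0.054],0.05]], "squeeze": 40}}

```text
t: 3.17
tool_pos: [0.5767, 0.0226, 0.0775]
tool_rot: [-3.044, 0.776, -0.005]
contact_force: [-3.5, -0.0, 7.1]
opening: 0.0588
```

```bash
python3 -c "
from h import *
st(); delta([.572,.0215,.17],-28.5); delta([.648,-.268,.20],-28.5); print(onplane(cam('side'),[(285.5,173.5)],.006))
im=cv2.imread('pics/side0.png');h=cv2.cvtColor(im,40)
for n in ['top0','side0']:
    im=cv2.imread('pics/%s.png'%n).astype(int); m=((im[:,:,2]-im[:,:,0]>35)).astype('uint8')
    nn,l,s,c=cv2.connectedComponentsWithStats(m)
    for i in range(1,nn):
        if 40<s[i][4]<1500: print(n,s[i].tolist(),c[i].round(1),onplane(cam(n[:-1]),c[i],.006).round(4)[0,:2])
"
```

```text
{'t': 3.1667, 'q': [-0.0895, 0.0828, 1.8508, -0.0004, 1.2049, 0.4099], 'tool_pos': [0.5767, 0.0226, 0.0775], 'tool_rot': [-3.0441, 0.7761, -0.005], 'contact_force': [-3.4717, -0.0458, 7.1271], 'opening': 0.0588}
turn [-0.05, -0.17, -0.11] shift [-0.0033, 0.0032, -0.0925] len 0.093 t 3.17
turn [-0.05, -0.17, -0.11] shift [0.2021, 0.2209, -0.1221] len 0.323 t 3.17
[[ 0.64627304 -0.26559697  0.006     ]]
top0 [288, 111, 107, 20, 1384] [340.  118.7] [ 0.8948 -0.1459]
top0 [365, 127, 10, 5, 45] [369.8 129.1] [ 0.8615 -0.2441]
top0 [363, 179, 31, 30, 727] [378.  193.4] [ 0.6474 -0.2681]
top0 [204, 231, 9, 28, 198] [208.  244.9] [0.4725 0.2707]
top0 [408, 242, 8, 28, 204] [411.6 255.6] [ 0.4495 -0.3737]
top0 [375, 248, 12, 28, 203] [380.3 261.4] [ 0.4303 -0.2736]
top0 [549, 267, 11, 63, 494] [555.1 298.1] [ 0.3166 -0.8463]
top0 [256, 338, 16, 18, 116] [262.3 344.6] [0.1686 0.0919]
top0 [520, 355, 40, 40, 330] [538.6 367.6] [ 0.0978 -0.783 ]
top0 [528, 405, 32, 12, 122] [543.1 411.4] [-0.0399 -0.7969]
side0 [416, 27, 48, 47, 984] [437.8  47.9] [ 0.038  -1.3934]
side0 [492, 102, 28, 101, 528] [508.4 150. ] [-0.2844 -0.6403]
side0 [404, 132, 30, 70, 703] [419.1 165.8] [ 0.1154 -0.437 ]
side0 [203, 145, 33, 68, 827] [219.5 181.3] [ 0.8919 -0.1658]
side0 [328, 158, 20, 9, 115] [337.6 161.8] [ 0.4511 -0.3803]
side0 [273, 165, 24, 18, 328] [284.6 173.2] [ 0.6501 -0.2664]
side0 [329, 177, 21, 7, 122] [339.  179.5] [ 0.4319 -0.2809]
side0 [431, 195, 57, 44, 1039] [452.1 215.4] [-0.0244 -0.193 ]
side0 [396, 200, 30, 28, 572] [409.9 215.2] [ 0.1401 -0.1564]
side0 [218, 214, 9, 8, 41] [222.2 217.3] [0.8299 0.0109]
side0 [418, 235, 55, 43, 1091] [444.5 261. ] [0.0022 0.0324]
side0 [292, 287, 25, 10, 187] [303.9 291.5] [0.4736 0.2631]
```

Emit:
{"op": "jog_arm", "data": {"deltas": [[[0,0,0],[0,0,-0.02],0.05],[[0,0,0],[0,0,-0.05],0.05],[[0,0,0],[0,0,-0.08],0.05],[[0,0,0],[0.02,0.02,-0.1],0.05],[[0,0,0],[0.045,0.05,-0.1],0.05],[[0,0,0],[0.07,0.077,-0.1],0.05],[[0,0,0],[0.095,0.104,-0.1],0.05],[[0,0,0],[0.12,0.131,-0.1],0.05],[[0,0,0],[0.145,0.158,-0.1],0.05],[[0,0,0],[0.17,0.185,-0.1],0.05],[[0,0,0],[0.19,0.208,-0.1],0.05],[[0,0,0],[0.202,0.22,-0.1],0.05]]}}

```text
t: 4.17
tool_pos: [0.6475, -0.2708, 0.175]
tool_rot: [3.042, -0.78, 0.001]
contact_force: [-1.0, 0.5, -2.4]
opening: 0.0592
```

```bash
python3 -c "
from h import *
st(); snap('wrist','w3'); delta([.648,-.267,.04],-28.5)"
```

```text
{'t': 4.1667, 'q': [-0.5016, 0.2653, 1.4711, -0.0011, 1.4039, 0.0005], 'tool_pos': [0.6475, -0.2708, 0.175], 'tool_rot': [3.0419, -0.7798, 0.0015], 'contact_force': [-0.9786, 0.4891, -2.4466], 'opening': 0.0592}
turn [0.12, -0.15, -0.34] shift [-0.0029, -0.0053, 0.135] len 0.135 t 4.22
```

View pics/w3.png

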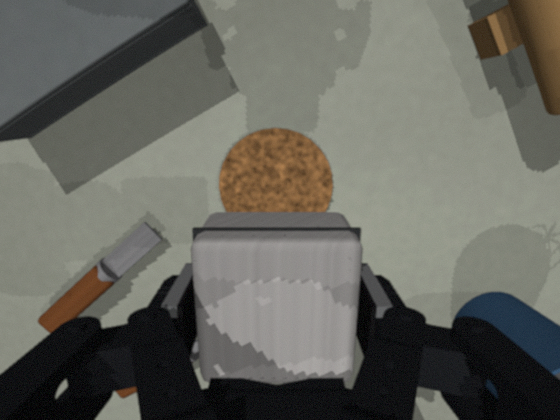

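```bash
python3 -c "
from h import *
C=cam('wrist');P=onplane(C,[(219,183),(333,183),(276,128)],.006);print(P.round(4)); print(P[:2].mean(0)); st()
c=P[:2].mean(0); delta([c[0],c[1],.017])"
```

```text
[[ 0.6093 -0.2434  0.006 ]
 [ 0.6959 -0.2912  0.006 ]
 [ 0.6751 -0.2265  0.006 ]]
[ 0.65259528 -0.26730993  0.006     ]
{'t': 4.2167, 'q': [-0.5032, 0.2669, 1.4693, -0.0021, 1.4028, 0.0004], 'tool_pos': [0.6478, -0.2726, 0.175], 'tool_rot': [3.04, -0.7816, 0.0031], 'contact_force': [-1.686, -1.212, -1.1602], 'opening': 0.0594}
turn [0.0, 0.0, 0.0] shift [0.0012, -0.0073, 0.158] len 0.158 t 4.22
```

Emit:
{"op": "jog_arm", "data": {"deltas": [[[0,0,0],[0,-0.005,0.03],0.05],[[0,0,0],[0,-0.007,0.065],0.05],[[0,0,0],[0,-0.007,0.1],0.05],[[0,0,0],[0,-0.007,0.13],0.05],[[0,0,0],[0,-0.007,0.145],0.05],[[0,0,0],[0,-0.007,0.151],0.05],[[0,0,0],[0,-0.007,0.153],0.05],[[0,0,0],[0,-0.007,0.153],0.05]]}}

```text
t: 4.88
tool_pos: [0.6518, -0.2613, 0.0236]
tool_rot: [3.044, -0.776, 0.004]
contact_force: [0.5, -0.0, -1.4]
opening: 0.0592
```

```bash
python3 -c "
from h import *
st()"
```

```text
{'t': 4.8833, 'q': [-0.4871, 0.4168, 1.5524, 0.0, 1.17, 0.0121], 'tool_pos': [0.6518, -0.2613, 0.0236], 'tool_rot': [3.0437, -0.7759, 0.0036], 'contact_force': [0.5207, -0.0153, -1.389], 'opening': 0.0592}
```

Not yet touching; shift a little and lower.

Emit:
{"op": "jog_arm", "data": {"deltas": [[[0,0,0],[0.002,0.004,0.002],0.05],[[0,0,0],[0.002,0.004,0.004],0.05],[[0,0,0],[0.002,0.004,0.006],0.05],[[0,0,0],[0.002,0.004,0.007],0.05],[[0,0,0],[0.002,0.004,0.007],0.05]]}}

```text
t: 5.3
tool_pos: [0.6519, -0.2664, 0.0178]
tool_rot: [3.043, -0.776, 0.005]
contact_force: [-1.5, -0.4, 4.9]
opening: 0.0593
```

Emit:
{"op": "jog_arm", "data": {"deltas": [[[0,0,0],[0,0,0],0.085],[[0,0,0],[0,0,0],0.085],[[0,0,0],[0,0,0],0.085],[[0,0,0],[0,0,0],0.085],[[0,0,0],[0,0,-0.02],0.085],[[0,0,0],[0,0,-0.05],0.085],[[0,0,0],[0,0,-0.08],0.085],[[0,0,0],[0,0,-0.12],0.085],[[0,0,0],[0,0,-0.15],0.085],[[0,0,0],[0,0,-0.15],0.085]]}}

```text
t: 6.13
tool_pos: [0.6545, -0.2673, 0.175]
tool_rot: [3.041, -0.775, 0.022]
contact_force: [0.4, -0.5, 1.7]
opening: 0.0848
```

```bash
python3 -c "
from h import *
st(); snap('wrist','w4'); snap('top','t4');delta([.485,.0015,.16],0)"
```

```text
{'t': 6.1333, 'q': [-0.4929, 0.2686, 1.4673, 0.0001, 1.3911, 0.0063], 'tool_pos': [0.6545, -0.2673, 0.175], 'tool_rot': [3.0408, -0.7752, 0.0224], 'contact_force': [0.4121, -0.5345, 1.7067], 'opening': 0.0848}
turn [0.06, -0.25, -28.6] shift [-0.2744, -0.1549, 0.0065] len 0.315 t 6.23
```

View pics/w4.png

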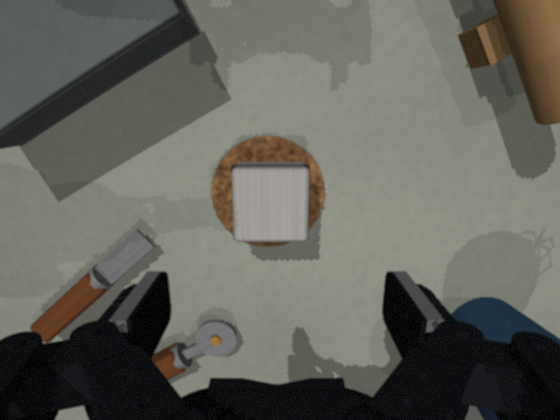

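View pics/t4.png

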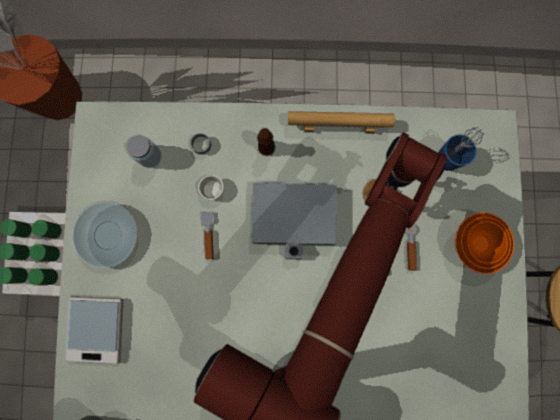

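```bash
python3 -c "
from h import *
C=cam('wrist');print(onplane(C,[(233,168),(308,165),(309,241),(235,241)],.046).mean(0).round(4),onplane(C,[(211,190),(325,190)],.006).mean(0).round(4),onplane(C,[(268,136),(268,246)],.006).mean(0).round(4))"
```

```text
[ 0.6502 -0.2647  0.046 ] [ 0.6487 -0.2611  0.006 ] [ 0.6473 -0.2636  0.006 ]
```

Emit:
{"op": "jog_arm", "data": {"deltas": [[[0,0,-7],[-0.03,-0.017,0],0.045],[[0,0,-14],[-0.06,-0.034,0],0.045],[[0,0,-21],[-0.09,-0.051,0],0.045],[[0,0,-28.6],[-0.12,-0.068,0],0.045],[[0,0,-28.6],[-0.15,-0.086,0],0.045],[[0,0,-28.6],[-0.18,-0.103,0],0.045],[[0,0,-28.6],[-0.21,-0.12,0],0.045],[[0,0,-28.6],[-0.24,-0.137,0],0.045],[[0,0,-28.6],[-0.26,-0.148,0],0.045],[[0,0,-28.6],[-0.271,-0.153,0],0.045],[[0,0,-28.6],[-0.271,-0.153,0],0.045]]}}

```text
t: 7.15
tool_pos: [0.4839, 0.0004, 0.1631]
tool_rot: [-3.141, -0.004, 0.005]
contact_force: [-0.2, -0.1, -0.2]
opening: 0.0451
```

```bash
python3 -c "
from h import *
st(); snap('wrist','w5');delta([.489,.002,.095],0)"
```

```text
{'t': 7.15, 'q': [-0.1532, -0.2407, 2.0021, 0.0002, 1.3835, -0.1556], 'tool_pos': [0.4839, 0.0004, 0.1631], 'tool_rot': [-3.1409, -0.0037, 0.0051], 'contact_force': [-0.2137, -0.1068, -0.1988], 'opening': 0.0451}
turn [0.01, 0.11, 0.08] shift [0.0041, -0.0028, 0.0686] len 0.069 t 7.2
```

View pics/w5.png

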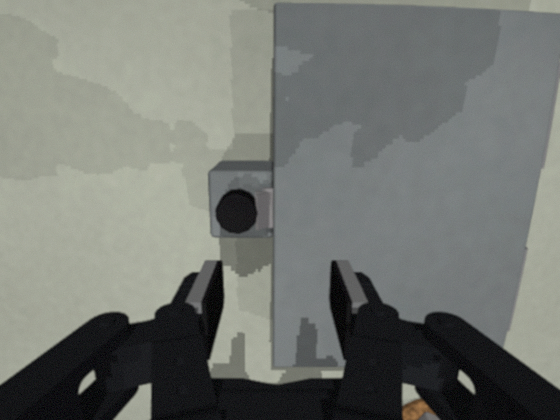

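```bash
python3 -c "
from h import *
st();C=cam('wrist');print(onplane(C,[(237,211)],.078),onplane(C,[(274,100),(274,300),(275,3)],.066))
for z in (.078,.09): print(proj(C,[[.4594,.002,z]]))"
```

```text
{'t': 7.2, 'q': [-0.1549, -0.2393, 2.0, -0.0005, 1.3827, -0.1562], 'tool_pos': [0.485, -0.0008, 0.1636], 'tool_rot': [3.1414, 0.0021, -0.003], 'contact_force': [-0.0685, 0.0638, 0.323], 'opening': 0.0447}
[[0.4604734  0.00421086 0.078     ]] [[ 0.48436548  0.07355788  0.066     ]
 [ 0.48432515 -0.06722422  0.066     ]
 [ 0.48495845  0.12983537  0.066     ]]
[[235.44708189 214.27095633]]
[[233.32606682 219.73802554]]
```

Emit:
{"op": "jog_arm", "data": {"deltas": [[[0,0,0],[0.005,-0.003,0.03],0.045],[[0,0,0],[0.005,-0.003,0.06],0.045],[[0,0,0],[0.005,-0.003,0.074],0.045],[[0,0,0],[0.005,-0.003,0.08],0.045],[[0,0,0],[0.005,-0.003,0.08],0.045]]}}

```text
t: 7.62
tool_pos: [0.49, 0.001, 0.0828]
tool_rot: [-3.141, 0.002, 0.007]
contact_force: [-0.4, -0.1, -0.1]
opening: 0.0448
```

```bash
python3 -c "
from h import *
st(); delta([.4895,.003,.08],0)"
```

```text
{'t': 7.6167, 'q': [-0.1499, -0.1289, 2.0489, -0.0003, 1.2259, -0.1483], 'tool_pos': [0.49, 0.001, 0.0828], 'tool_rot': [-3.1412, 0.0023, 0.0068], 'contact_force': [-0.3588, -0.1433, -0.1235], 'opening': 0.0448}
turn [-0.02, 0.25, -0.08] shift [-0.0005, -0.002, 0.0028] len 0.003 t 7.62
```

Emit:
{"op": "jog_arm", "data": {"deltas": [[[0,0,0],[0,-0.001,0.002],0.045],[[0,0,0],[0,-0.001,0.004],0.045],[[0,0,0],[0,-0.001,0.006],0.045],[[0,0,0],[0,-0.001,0.006],0.045]]}}

```text
t: 7.95
tool_pos: [0.4915, 0.0026, 0.0797]
tool_rot: [3.141, -0.0, 0.002]
contact_force: [0.2, 0.1, -0.1]
opening: 0.0451
```

Emit:
{"op": "jog_arm", "data": {"deltas": [[[0,0,0],[0,0,0.001],0.045],[[0,0,0],[0,0,0.003],0.045],[[0,0,0],[0,0,0.005],0.045],[[0,0,0],[0,0,0.005],0.045]]}}

```text
t: 8.28
tool_pos: [0.4914, 0.0028, 0.0744]
tool_rot: [3.141, -0.0, 0.002]
contact_force: [0.2, -0.3, 2.5]
opening: 0.0448
```

Emit:
{"op": "jog_arm", "data": {"deltas": [[[0,0,0],[0,0,0.002],0.045],[[0,0,0],[0,0,0.004],0.045],[[0,0,0],[0,0,0.005],0.045],[[0,0,0],[0,0,0.005],0.045],[[0,0,0],[0,0,0.005],0.045]]}}

```text
t: 8.7
tool_pos: [0.4915, 0.0027, 0.0715]
tool_rot: [3.141, 0.0, -0.0]
contact_force: [-5.8, 0.1, 15.8]
opening: 0.0449
```

```bash
python3 -c "
from h import *
st(); snap('wrist','w6');snap('side','s6')"
```

```text
{'t': 8.7, 'q': [-0.1459, -0.1116, 2.0542, -0.0002, 1.1993, -0.1459], 'tool_pos': [0.4915, 0.0027, 0.0715], 'tool_rot': [3.1414, 0.0001, -0.0005], 'contact_force': [-5.7995, 0.0661, 15.7673], 'opening': 0.0449}
```

View pics/w6.png

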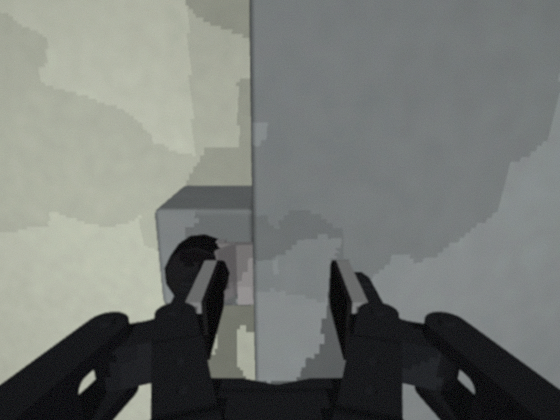

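View pics/s6.png

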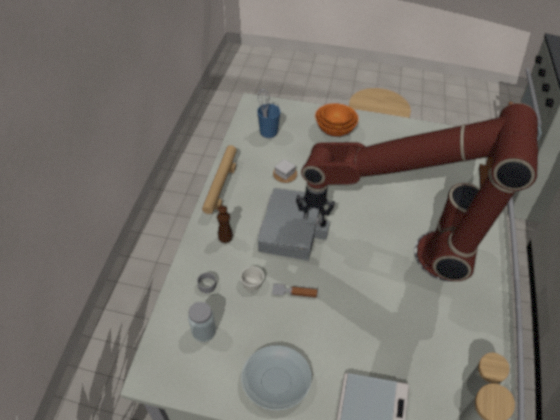

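```bash
python3 -c "
from h import *
r=.153
def p(t): return np.array([-r*np.cos(t)+.008*np.sin(t), r*np.sin(t)+.008*np.cos(t)])
p0=p(.035)
for t in np.arange(.1,1.66,.05): print(round(t,2),(p(t)-p0).round(4).tolist())"
```

```text
0.1 [0.0012, 0.0099]
0.15 [0.0025, 0.0174]
0.2 [0.0043, 0.0249]
0.25 [0.0064, 0.0323]
0.3 [0.0088, 0.0395]
0.35 [0.0116, 0.0466]
0.4 [0.0148, 0.0536]
0.45 [0.0183, 0.0604]
0.5 [0.0222, 0.067]
0.55 [0.0264, 0.0734]
0.6 [0.0309, 0.0796]
0.65 [0.0357, 0.0856]
0.7 [0.0408, 0.0913]
0.75 [0.0461, 0.0968]
0.8 [0.0518, 0.102]
0.85 [0.0577, 0.1069]
0.9 [0.0638, 0.1115]
0.95 [0.0701, 0.1158]
1.0 [0.0767, 0.1197]
1.05 [0.0834, 0.1233]
1.1 [0.0904, 0.1266]
1.15 [0.0974, 0.1296]
1.2 [0.1046, 0.1322]
1.25 [0.112, 0.1344]
1.3 [0.1194, 0.1362]
1.35 [0.1269, 0.1377]
1.4 [0.1345, 0.1388]
1.45 [0.1421, 0.1395]
1.5 [0.1498, 0.1398]
1.55 [0.1574, 0.1398]
1.6 [0.1651, 0.1394]
1.65 [0.1727, 0.1385]
```

First up to θ≈0.4 and check that the lid follows.

Emit:
{"op": "jog_arm", "data": {"deltas": [[[0,0,0],[0.0,0,-0.004],0.045],[[0,0,0],[0.001,0,-0.009],0.045],[[0,0,0],[0.002,0,-0.014],0.045],[[0,0,0],[0.003,0,-0.019],0.045],[[0,0,0],[0.004,0,-0.024],0.045],[[0,0,0],[0.006,0,-0.03],0.045],[[0,0,0],[0.008,0,-0.036],0.045],[[0,0,0],[0.01,0,-0.042],0.045],[[0,0,0],[0.012,0,-0.048],0.045],[[0,0,0],[0.015,0,-0.054],0.045],[[0,0,0],[0.015,0,-0.054],0.045]]}}

```text
t: 9.72
tool_pos: [0.5074, 0.0027, 0.125]
tool_rot: [3.141, -0.0, 0.005]
contact_force: [-0.1, 0.2, 1.1]
opening: 0.0454
```

```bash
python3 -c "
from h import *
st(); snap('wrist','w7')"
```

```text
{'t': 9.7167, 'q': [-0.1416, -0.1432, 1.9851, 0.0002, 1.2967, -0.1416], 'tool_pos': [0.5074, 0.0027, 0.125], 'tool_rot': [3.1414, -0.0001, 0.0048], 'contact_force': [-0.1394, 0.2322, 1.1224], 'opening': 0.0454}
```

View pics/w7.png

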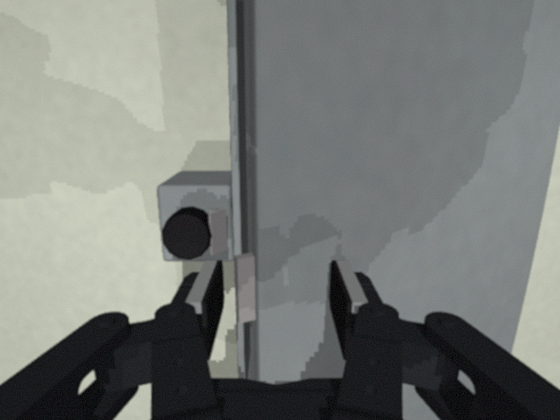

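Emit:
{"op": "jog_arm", "data": {"deltas": [[[0,0,0],[0.003,0,-0.007],0.045],[[0,0,0],[0.007,0,-0.013],0.045],[[0,0,0],[0.011,0,-0.02],0.045],[[0,0,0],[0.016,0,-0.026],0.045],[[0,0,0],[0.021,0,-0.032],0.045],[[0,0,0],[0.026,0,-0.038],0.045],[[0,0,0],[0.031,0,-0.043],0.045],[[0,0,0],[0.037,0,-0.048],0.045],[[0,0,0],[0.043,0,-0.053],0.045],[[0,0,0],[0.049,0,-0.058],0.045],[[0,0,0],[0.055,0,-0.062],0.045],[[0,0,0],[0.062,0,-0.066],0.045]]}}

```text
t: 10.77
tool_pos: [0.5685, 0.0028, 0.1893]
tool_rot: [-3.142, 0.0, 0.0]
contact_force: [0.4, -0.6, 0.8]
opening: 0.0448
```

```bash
python3 -c "
from h import *
st(); snap('wrist','w8')"
```

```text
{'t': 10.7667, 'q': [-0.126, -0.0518, 1.7883, -0.0, 1.4053, -0.1259], 'tool_pos': [0.5685, 0.0028, 0.1893], 'tool_rot': [-3.1416, 0.0002, 0.0003], 'contact_force': [0.3668, -0.5511, 0.7998], 'opening': 0.0448}
```

View pics/w8.png

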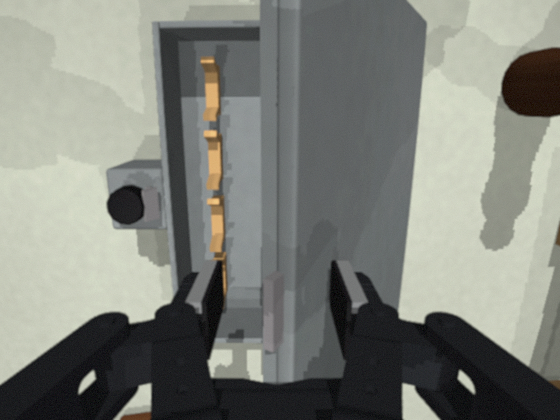

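Emit:
{"op": "jog_arm", "data": {"deltas": [[[0,0,0],[0.007,0,-0.004],0.045],[[0,0,0],[0.014,0,-0.007],0.045],[[0,0,0],[0.021,0,-0.01],0.045],[[0,0,0],[0.028,0,-0.0125],0.045],[[0,0,0],[0.035,0,-0.015],0.045],[[0,0,0],[0.043,0,-0.0165],0.045],[[0,0,0],[0.05,0,-0.018],0.045],[[0,0,0],[0.058,0,-0.019],0.045],[[0,0,0],[0.065,0,-0.02],0.045],[[0,0,0],[0.073,0,-0.02],0.045],[[0,0,0],[0.081,0,-0.02],0.045],[[0,0,0],[0.088,0,-0.02],0.045]]}}

```text
t: 11.82
tool_pos: [0.6566, 0.0027, 0.2087]
tool_rot: [-3.142, 0.0, 0.001]
contact_force: [0.7, -0.3, 0.0]
opening: 0.045
```

Emit:
{"op": "jog_arm", "data": {"deltas": [[[0,0,0],[0.003,0,0],0.045],[[0,0,0],[0.006,0,0],0.045],[[0,0,0],[0.009,0,0],0.045],[[0,0,0],[0.012,0,0],0.045],[[0,0,0],[0.014,0,0],0.045],[[0,0,0],[0.014,0,0],0.045]]}}

```text
t: 12.32
tool_pos: [0.6701, 0.0027, 0.2091]
tool_rot: [3.142, -0.0, -0.0]
contact_force: [-0.1, -0.1, 0.7]
opening: 0.045
```

```bash
python3 -c "
from h import *
st(); snap('wrist','w9');snap('side','s9')"
```

```text
{'t': 12.3167, 'q': [-0.1069, 0.1705, 1.5229, -0.0, 1.4482, -0.1068], 'tool_pos': [0.6701, 0.0027, 0.2091], 'tool_rot': [3.1416, -0.0002, -0.0001], 'contact_force': [-0.0539, -0.1294, 0.6591], 'opening': 0.045}
```

View pics/w9.png

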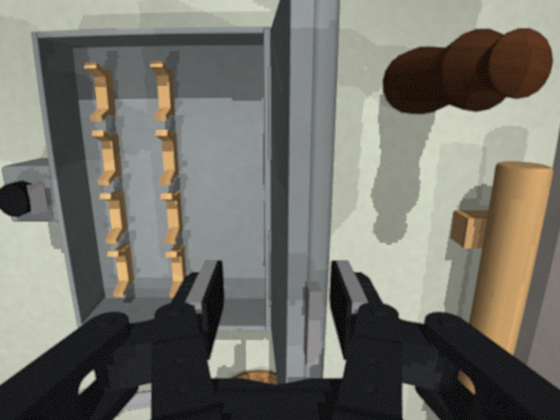

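View pics/s9.png

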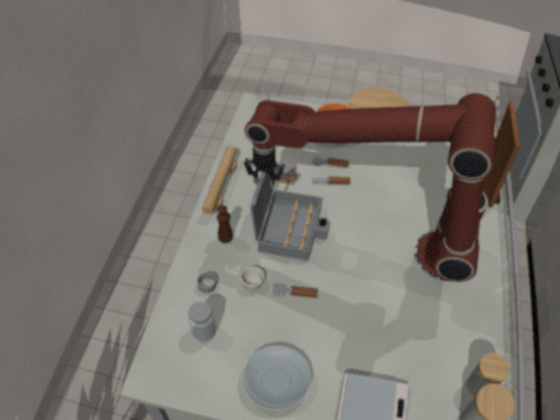

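Emit:
{"op": "jog_arm", "data": {"deltas": [[[0,0,0],[0,0,-0.03],0.045],[[0,0,0],[0,0,-0.06],0.045],[[0,0,0],[0,0,-0.09],0.045],[[0,0,-7],[-0.02,-0.02,-0.1],0.085],[[0,0,-14],[-0.045,-0.045,-0.1],0.085],[[0,0,-21],[-0.07,-0.075,-0.1],0.085],[[0,0,-28],[-0.09,-0.105,-0.1],0.085],[[0,0,-35],[-0.115,-0.13,-0.1],0.085],[[0,0,-42],[-0.14,-0.16,-0.09],0.085],[[0,0,-49],[-0.16,-0.19,-0.07],0.085],[[0,0,-56],[-0.18,-0.22,-0.05],0.085],[[0,0,-63],[-0.2,-0.245,-0.03],0.085]]}}

```text
t: 13.42
tool_pos: [0.4686, 0.2494, 0.239]
tool_rot: [-2.673, -1.65, -0.003]
contact_force: [0.0, 0.0, -0.3]
opening: 0.085
```

```bash
python3 -c "
from h import *
st(); delta([.46,.268,.2],95)"
```

```text
{'t': 13.4167, 'q': [0.3486, -0.1802, 1.8225, 0.0004, 1.4976, -0.7574], 'tool_pos': [0.4686, 0.2494, 0.239], 'tool_rot': [-2.6733, -1.65, -0.0028], 'contact_force': [0.0048, 0.0479, -0.2747], 'opening': 0.085}
turn [0.07, -0.07, -31.63] shift [0.0127, -0.0161, 0.039] len 0.044 t 13.42
```

Emit:
{"op": "jog_arm", "data": {"deltas": [[[0,0,-7],[0.012,-0.016,0.02],0.085],[[0,0,-14],[0.012,-0.016,0.039],0.085],[[0,0,-21],[0.012,-0.016,0.039],0.085],[[0,0,-28],[0.012,-0.016,0.039],0.085],[[0,0,-31.6],[0.012,-0.016,0.039],0.085],[[0,0,-31.6],[0.012,-0.016,0.039],0.085]]}}

```text
t: 13.92
tool_pos: [0.4608, 0.2658, 0.2]
tool_rot: [-2.129, -2.31, 0.0]
contact_force: [-0.1, -0.3, 0.2]
opening: 0.0854
```

```bash
cat >> h.py <<'E'
def handle(im,C,z=.024,roi=None):
    a=im.astype(int); m=((a[:,:,0]-a[:,:,2]>45)&(a[:,:,0]>70)).astype('uint8')
    if roi: mm=np.zeros_like(m);x0,y0,x1,y1=roi;mm[y0:y1,x0:x1]=1;m*=mm
    for c in sorted(cv2.findContours(m,0,2)[0],key=cv2.contourArea)[::-1][:3]:
        if cv2.contourArea(c)<200: continue
        r=cv2.minAreaRect(c);b=cv2.boxPoints(r);W=onplane(C,b,z);e=[W[1]-W[0],W[2]-W[1]];L=max(e,key=np.linalg.norm)
        print('px',np.round(r[0],1),np.round(r[1],1),'ctr',W.mean(0).round(4)[:2],'len',[np.linalg.norm(v).round(4) for v in e],'ang',round(np.degrees(np.arctan2(L[1],L[0]))%180,2))
E
python3 -c "
from h import *
st(); im,C=snap('wrist','w10'); handle(im,C)"
```

```text
{'t': 13.9167, 'q': [0.3832, -0.15, 1.8611, -0.0, 1.4306, -1.269], 'tool_pos': [0.4608, 0.2658, 0.2], 'tool_rot': [-2.1292, -2.3099, 0.0002], 'contact_force': [-0.0625, -0.2532, 0.1934], 'opening': 0.0854}
px [280.  201.5] [93. 24.] ctr [0.4739 0.2692] len [np.float64(0.0208), np.float64(0.0863)] ang 5.34
px [ 77.3 231.8] [51.  16.5] ctr [0.5169 0.0817] len [np.float64(0.017), np.float64(0.0488)] ang 89.38
px [ 22.7 226.7] [45.9 16.2] ctr [0.5165 0.028 ] len [np.float64(0.0171), np.float64(0.0452)] ang 87.47
```

View pics/w10.png

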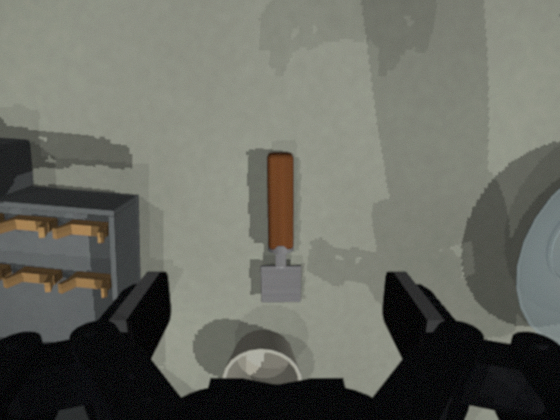

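```bash
python3 -c "
from h import *
st(); delta([.474,.269,.03],95.3)"
```

```text
{'t': 13.9667, 'q': [0.383, -0.15, 1.8609, -0.0, 1.4305, -1.2666], 'tool_pos': [0.461, 0.2657, 0.2002], 'tool_rot': [2.1321, 2.3072, 0.0002], 'contact_force': [-0.4336, -0.3061, 0.2093], 'opening': 0.0852}
turn [0.01, -0.0, -0.78] shift [0.0022, 0.0132, 0.1702] len 0.171 t 13.97
```

Emit:
{"op": "jog_arm", "data": {"deltas": [[[0,0,-0.8],[0.002,0.013,0.03],0.06],[[0,0,-0.8],[0.002,0.013,0.07],0.06],[[0,0,-0.8],[0.002,0.013,0.11],0.06],[[0,0,-0.8],[0.002,0.013,0.145],0.06],[[0,0,-0.8],[0.002,0.013,0.165],0.06],[[0,0,-0.8],[0.002,0.013,0.17],0.06],[[0,0,-0.8],[0.002,0.013,0.17],0.06],[[0,0,-0.8],[0.002,0.013,0.17],0.06]]}}

```text
t: 14.63
tool_pos: [0.475, 0.2692, 0.0315]
tool_rot: [2.115, 2.322, 0.003]
contact_force: [1.0, -0.6, -0.3]
opening: 0.06
```

```bash
python3 -c "
from h import *
st(); im,C=snap('wrist','w11'); handle(im,C); delta([.474,.269,.006],95.3)"
```

```text
{'t': 14.6333, 'q': [0.3792, 0.0779, 1.9441, 0.0, 1.1174, -1.2849], 'tool_pos': [0.475, 0.2692, 0.0315], 'tool_rot': [2.1148, 2.3219, 0.003], 'contact_force': [1.0495, -0.6325, -0.3027], 'opening': 0.06}
px [280.  258.5] [179.  52.] ctr [0.4733 0.2698] len [np.float64(0.0214), np.float64(0.0865)] ang 6.72
turn [0.22, -0.06, 0.06] shift [-0.0003, -0.0018, 0.0264] len 0.026 t 14.68
```

View pics/w11.png

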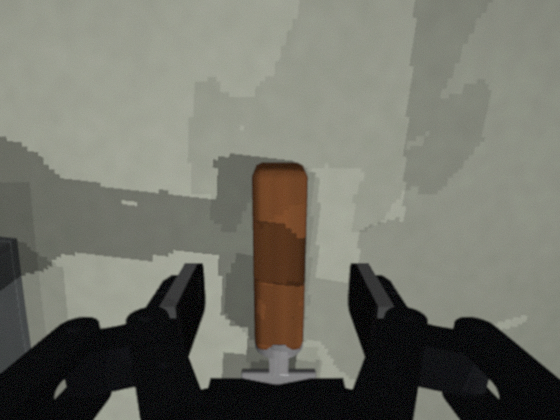

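Emit:
{"op": "jog_arm", "data": {"deltas": [[[0,0,0],[0,-0.001,0.01],0.06],[[0,0,0],[0,-0.001,0.02],0.06],[[0,0,0],[0,-0.001,0.025],0.06],[[0,0,0],[0,-0.001,0.025],0.02],[[0,0,0],[0,-0.001,0.025],0.015],[[0,0,0],[0,-0.001,0.025],0.015],[[0,0,0],[0,-0.001,0.025],0.015],[[0,0,0],[0,-0.001,0.025],0.015],[[0,0,0],[0,-0.001,0.025],0.015],[[0,0,0],[0,-0.001,0.025],0.015]], "squeeze": 60}}

```text
t: 15.52
tool_pos: [0.4732, 0.2688, 0.0054]
tool_rot: [2.114, 2.323, 0.001]
contact_force: [0.5, 0.4, 0.4]
opening: 0.0227
```

```bash
python3 -c "
from h import *
st()"
```

```text
{'t': 15.5167, 'q': [0.3798, 0.117, 1.9543, -0.0, 1.0696, -1.2851], 'tool_pos': [0.4732, 0.2688, 0.0054], 'tool_rot': [2.1143, 2.3233, 0.001], 'contact_force': [0.5438, 0.3844, 0.4113], 'opening': 0.0227}
```

```bash
python3 -c "
from h import *
delta([.5455,.087,.14],90)"
```

```text
turn [0.04, -0.01, 5.39] shift [-0.1877, 0.055, -0.1346] len 0.237 t 15.52
```

Emit:
{"op": "jog_arm", "data": {"deltas": [[[0,0,0],[0,0,-0.02],0.015],[[0,0,0],[0,0,-0.05],0.015],[[0,0,0],[0,0,-0.08],0.015],[[0,0,0],[0,0,-0.11],0.015],[[0,0,0],[-0.02,0.01,-0.13],0.015],[[0,0,2],[-0.05,0.02,-0.135],0.015],[[0,0,4],[-0.08,0.03,-0.135],0.015],[[0,0,5.4],[-0.11,0.04,-0.135],0.015],[[0,0,5.4],[-0.14,0.05,-0.135],0.015],[[0,0,5.4],[-0.17,0.055,-0.135],0.015],[[0,0,5.4],[-0.188,0.055,-0.135],0.015],[[0,0,5.4],[-0.188,0.055,-0.135],0.015]]}}

```text
t: 16.52
tool_pos: [0.5457, 0.0835, 0.1397]
tool_rot: [2.226, 2.217, -0.002]
contact_force: [-0.5, -1.4, -1.0]
opening: 0.0227
```

Emit:
{"op": "jog_arm", "data": {"deltas": [[[0,0,0],[0,0,0],0.015],[[0,0,0],[0,0,0],0.015]]}}

```text
t: 16.68
tool_pos: [0.545, 0.0872, 0.1397]
tool_rot: [-2.221, -2.221, 0.0]
contact_force: [0.2, -0.7, -1.9]
opening: 0.023
```

```bash
python3 -c "
from h import *
st(); im,C=snap('wrist','w12'); delta([.5455,.087,.14],90)"
```

```text
{'t': 16.6833, 'q': [0.0235, -0.0462, 1.869, 0.0005, 1.3195, -1.5473], 'tool_pos': [0.545, 0.0872, 0.1397], 'tool_rot': [-2.221, -2.2207, 0.0002], 'contact_force': [0.1796, -0.7402, -1.8864], 'opening': 0.023}
turn [-0.03, -0.02, 0.04] shift [-0.0006, 0.0005, -0.0003] len 0.001 t 16.73
```

View pics/w12.png

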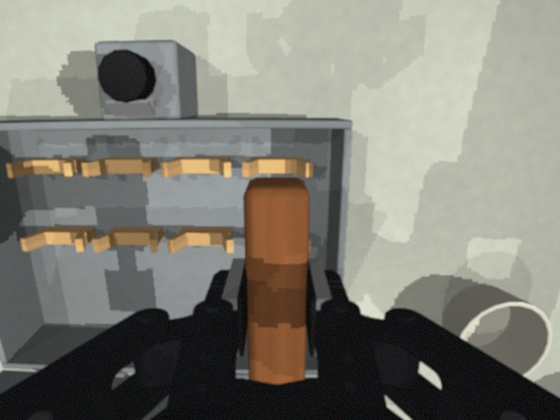

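Run:
```python
from h import *
im=cv2.imread('pics/w12.png');cv2.imwrite('pics/w12c.png',cv2.resize(im[110:270,0:360],None,fx=2.2,fy=2.2,interpolation=2))
C=cam('wrist');P=[(243,160),(312,160),(163,160),(230,160),(83,160),(158,160),(8,162),(80,162)]
print(onplane(C,P,.035).round(4).tolist())
print('rim outer front',onplane(C,[(10,121),(350,122)],.058).round(4).tolist(), 'btn',onplane(C,[(127,77)],.078).round(4))
```

```text
[[0.5097, 0.0643, 0.035], [0.5097, 0.1109, 0.035], [0.5096, 0.0098, 0.035], [0.5097, 0.0555, 0.035], [0.5092, -0.0462, 0.035], [0.5095, 0.0064, 0.035], [0.5099, -0.1014, 0.035], [0.5105, -0.0485, 0.035]]
rim outer front [[0.4814, -0.0778, 0.058], [0.4837, 0.1309, 0.058]] btn [[0.4591 0.0071 0.078 ]]
```

View pics/w12c.png

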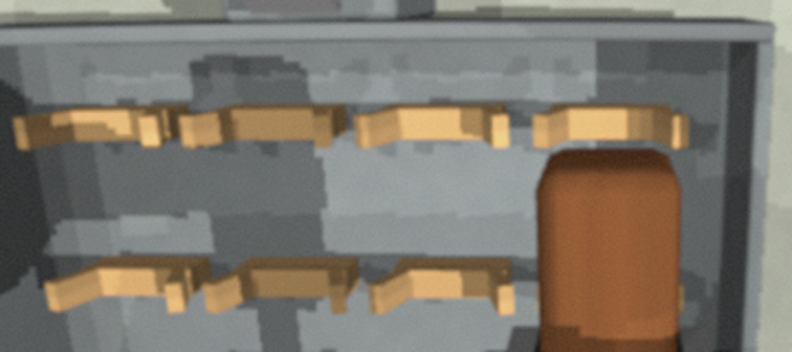

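Emit:
{"op": "jog_arm", "data": {"deltas": [[[0,0,0],[0,0,0.02],0.015],[[0,0,0],[0,0,0.05],0.015],[[0,0,0],[0,0,0.075],0.015],[[0,0,0],[0,0,0.095],0.015],[[0,0,0],[0,0,0.105],0.015],[[0,0,0],[0,0,0.109],0.015],[[0,0,0],[0,0,0.111],0.015],[[0,0,0],[0,0,0.112],0.015]]}}

```text
t: 17.4
tool_pos: [0.5462, 0.0871, 0.0291]
tool_rot: [2.22, 2.221, 0.002]
contact_force: [-0.0, 0.1, -0.3]
opening: 0.0228
```

```bash
python3 -c "
from h import *
st()"
```

```text
{'t': 17.4, 'q': [0.0236, 0.098, 1.9274, 0.0001, 1.1144, -1.5478], 'tool_pos': [0.5462, 0.0871, 0.0291], 'tool_rot': [2.22, 2.2212, 0.0021], 'contact_force': [-0.0179, 0.1446, -0.3497], 'opening': 0.0228}
```

Emit:
{"op": "jog_arm", "data": {"deltas": [[[0,0,0],[0,0,0.001],0.015],[[0,0,0],[0,0,0.002],0.015],[[0,0,0],[0,0,0.003],0.015],[[0,0,0],[0,0,0.003],0.015]]}}

```text
t: 17.73
tool_pos: [0.5457, 0.0866, 0.0255]
tool_rot: [2.221, 2.221, 0.001]
contact_force: [1.0, -0.3, -0.6]
opening: 0.0229
```

Emit:
{"op": "jog_arm", "data": {"deltas": [[[0,0,0],[0,0,0.001],0.015],[[0,0,0],[0,0,0.002],0.015],[[0,0,0],[0,0,0.002],0.015]]}}

```text
t: 17.98
tool_pos: [0.5458, 0.0867, 0.0253]
tool_rot: [-2.221, -2.221, 0.001]
contact_force: [-6.9, 0.1, 11.0]
opening: 0.0228
```

Emit:
{"op": "jog_arm", "data": {"deltas": [[[0,0,0],[0,0,-0.002],0.034],[[0,0,0],[0,0,-0.002],0.034],[[0,0,0],[0,0,-0.002],0.034],[[0,0,0],[0,0,-0.01],0.034],[[0,0,0],[0,0,-0.03],0.034],[[0,0,0],[0,0,-0.06],0.034],[[0,0,0],[0,0,-0.1],0.034],[[0,0,0],[0,0,-0.13],0.034],[[0,0,0],[0,0,-0.15],0.034],[[0,0,0],[0,0,-0.15],0.034]]}}

```text
t: 18.82
tool_pos: [0.5488, 0.0868, 0.1801]
tool_rot: [2.216, 2.216, 0.013]
contact_force: [-0.2, -0.1, 1.1]
opening: 0.0341
```

```bash
python3 -c "
from h import *
st(); im,C=snap('wrist','w13'); handle(im,C,.044);im,C=snap('side','s13');im,C=snap('top','t13'); handle(im,C,.024)
delta([.42,-.27,.2],102);"
```

```text
{'t': 18.8167, 'q': [0.0229, -0.0831, 1.8339, 0.0, 1.3796, -1.5478], 'tool_pos': [0.5488, 0.0868, 0.1801], 'tool_rot': [2.2161, 2.2159, 0.0127], 'contact_force': [-0.2451, -0.126, 1.0902], 'opening': 0.0341}
px [277.5 192.5] [109.  61.] ctr [0.5466 0.087 ] len [np.float64(0.0457), np.float64(0.0876)] ang 1.4
px [103.5 153.1] [ 15.6 129. ] ctr [ 0.5134 -0.0475] len [np.float64(0.1018), np.float64(0.0118)] ang 90.13
px [206.5 152.6] [61.2 15.9] ctr [0.5137 0.0331] len [np.float64(0.0121), np.float64(0.0463)] ang 88.71
px [29.5 69. ] [70. 59.] ctr [1.0596 0.9181] len [np.float64(0.2228), np.float64(0.2587)] ang 6.99
px [484.2 242.6] [60.8 59.9] ctr [ 0.4931 -0.6059] len [np.float64(0.1956), np.float64(0.1979)] ang 64.48
px [341.  118.3] [106.2  12.3] ctr [ 0.8906 -0.1477] len [np.float64(0.0418), np.float64(0.3481)] ang 89.79
turn [-0.05, -0.01, -12.01] shift [-0.3567, -0.1249, -0.0275] len 0.379 t 18.97
```

View pics/w13.png

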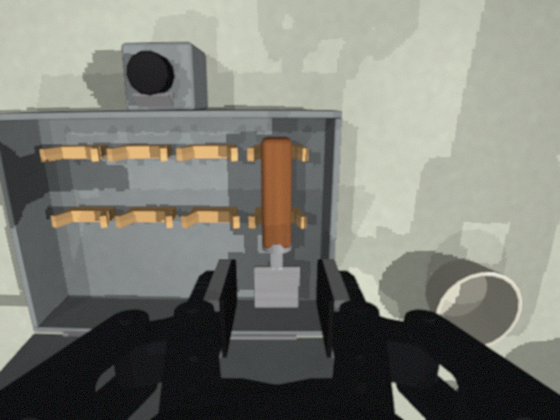

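View pics/s13.png

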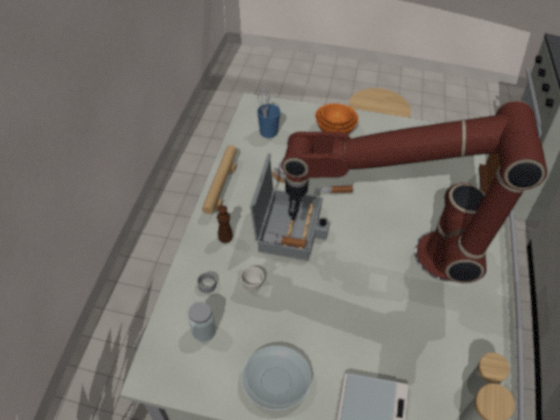

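Emit:
{"op": "jog_arm", "data": {"deltas": [[[0,0,0],[-0.03,-0.01,-0.02],0.06],[[0,0,0],[-0.06,-0.02,-0.04],0.06],[[0,0,0],[-0.1,-0.035,-0.06],0.06],[[0,0,0],[-0.135,-0.05,-0.06],0.06],[[0,0,0],[-0.17,-0.065,-0.06],0.06],[[0,0,0],[-0.205,-0.08,-0.06],0.06],[[0,0,0],[-0.24,-0.095,-0.06],0.06],[[0,0,0],[-0.275,-0.11,-0.06],0.06],[[0,0,0],[-0.305,-0.12,-0.06],0.06],[[0,0,0],[-0.33,-0.125,-0.06],0.06],[[0,0,0],[-0.345,-0.125,-0.06],0.06],[[0,0,0],[-0.345,-0.125,-0.06],0.06]]}}

```text
t: 19.97
tool_pos: [0.4193, -0.26, 0.231]
tool_rot: [-2.223, -2.215, 0.001]
contact_force: [0.4, 0.2, 0.7]
opening: 0.0603
```

```bash
python3 -c "
from h import *
st(); im,C=snap('wrist','w14'); handle(im,C)"
```

```text
{'t': 19.9667, 'q': [-0.7058, -0.2678, 1.9096, -0.0003, 1.5031, -2.2729], 'tool_pos': [0.4193, -0.26, 0.231], 'tool_rot': [-2.2232, -2.2151, 0.0009], 'contact_force': [0.4193, 0.2232, 0.6603], 'opening': 0.0603}
px [ 20.5 276.5] [139.  41.] ctr [ 0.5266 -0.5408] len [np.float64(0.045), np.float64(0.1695)] ang 168.62
px [312.5 176.4] [88.2 22.8] ctr [ 0.4149 -0.2251] len [np.float64(0.0213), np.float64(0.0869)] ang 15.74
px [169.7 211.8] [84.6 24.6] ctr [ 0.4501 -0.3671] len [np.float64(0.0243), np.float64(0.087)] ang 2.41
```

View pics/w14.png

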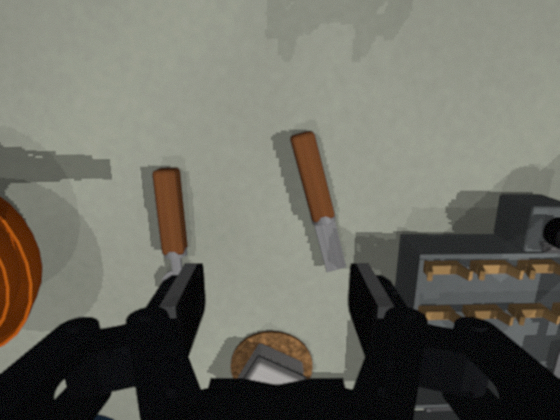

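```bash
python3 -c "
from h import *
st();delta([.415,-.225,.03],105.7)"
```

```text
{'t': 20.0167, 'q': [-0.7034, -0.2689, 1.9101, 0.0006, 1.504, -2.272], 'tool_pos': [0.4198, -0.2586, 0.2312], 'tool_rot': [-2.2214, -2.2164, -0.0004], 'contact_force': [0.6405, 0.9862, 0.5895], 'opening': 0.0599}
turn [-0.11, -0.17, -15.83] shift [0.033, -0.0044, 0.2013] len 0.204 t 20.02
```

Emit:
{"op": "jog_arm", "data": {"deltas": [[[0,0,-4],[0.015,-0.004,0.02],0.06],[[0,0,-8],[0.033,-0.004,0.05],0.06],[[0,0,-12],[0.033,-0.004,0.09],0.06],[[0,0,-15.8],[0.033,-0.004,0.125],0.06],[[0,0,-15.8],[0.033,-0.004,0.16],0.06],[[0,0,-15.8],[0.033,-0.004,0.185],0.06],[[0,0,-15.8],[0.033,-0.004,0.199],0.06],[[0,0,-15.8],[0.033,-0.004,0.2],0.06],[[0,0,-15.8],[0.033,-0.004,0.2],0.06]]}}

```text
t: 20.77
tool_pos: [0.4158, -0.2234, 0.0317]
tool_rot: [-1.891, -2.504, -0.001]
contact_force: [0.4, -0.2, 0.6]
opening: 0.0602
```

```bash
python3 -c "
from h import *
st(); im,C=snap('wrist','w15'); handle(im,C); delta([.415,-.225,.006],105.7)"
```

```text
{'t': 20.7667, 'q': [-0.6511, -0.0953, 2.1157, 0.0004, 1.1247, -2.4994], 'tool_pos': [0.4158, -0.2234, 0.0317], 'tool_rot': [-1.891, -2.5043, -0.0006], 'contact_force': [0.4114, -0.2358, 0.6453], 'opening': 0.0602}
px [277.  258.5] [179.  52.] ctr [ 0.4142 -0.2245] len [np.float64(0.0214), np.float64(0.0865)] ang 17.11
turn [0.0, -0.02, 0.17] shift [-0.0, -0.0019, 0.0273] len 0.027 t 20.82
```

View pics/w15.png

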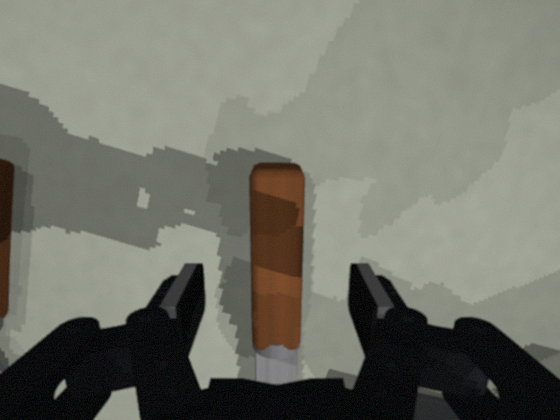

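Emit:
{"op": "jog_arm", "data": {"deltas": [[[0,0,0],[0,-0.001,0.01],0.06],[[0,0,0],[0,-0.001,0.02],0.06],[[0,0,0],[0,-0.001,0.026],0.06],[[0,0,0],[0,-0.001,0.026],0.02],[[0,0,0],[0,-0.001,0.026],0.015],[[0,0,0],[0,-0.001,0.026],0.015],[[0,0,0],[0,-0.001,0.026],0.015],[[0,0,0],[0,-0.001,0.026],0.015],[[0,0,0],[0,-0.001,0.026],0.015],[[0,0,0],[0,-0.001,0.026],0.015]], "squeeze": 60}}

```text
t: 21.65
tool_pos: [0.4157, -0.2259, 0.0074]
tool_rot: [1.895, 2.505, -0.0]
contact_force: [0.4, -0.2, 1.3]
opening: 0.0223
```

```bash
python3 -c "
from h import *
st(); delta([.545,-.025,.14],90)"
```

```text
{'t': 21.65, 'q': [-0.6553, -0.0516, 2.1235, -0.0001, 1.0688, -2.5015], 'tool_pos': [0.4157, -0.2259, 0.0074], 'tool_rot': [1.8948, 2.5047, -0.0001], 'contact_force': [0.4221, -0.2488, 1.273], 'opening': 0.0223}
turn [0.04, 0.04, 15.79] shift [0.158, 0.1792, -0.1326] len 0.273 t 21.65
```

Emit:
{"op": "jog_arm", "data": {"deltas": [[[0,0,0],[0,0,-0.02],0.015],[[0,0,0],[0,0,-0.05],0.015],[[0,0,0],[0,0,-0.09],0.015],[[0,0,2],[0.01,0.01,-0.12],0.015],[[0,0,5],[0.03,0.035,-0.133],0.015],[[0,0,8],[0.053,0.06,-0.133],0.015],[[0,0,11],[0.076,0.085,-0.133],0.015],[[0,0,14],[0.099,0.11,-0.133],0.015],[[0,0,15.8],[0.122,0.137,-0.133],0.015],[[0,0,15.8],[0.143,0.163,-0.133],0.015],[[0,0,15.8],[0.158,0.179,-0.133],0.015],[[0,0,15.8],[0.158,0.179,-0.133],0.015]]}}

```text
t: 22.65
tool_pos: [0.5458, -0.0216, 0.1398]
tool_rot: [-2.216, -2.225, -0.002]
contact_force: [-0.1, -0.9, -1.2]
opening: 0.0228
```

Emit:
{"op": "jog_arm", "data": {"deltas": [[[0,0,0],[0,0,0],0.015],[[0,0,0],[0,0,0],0.015]]}}

```text
t: 22.82
tool_pos: [0.544, -0.0252, 0.1395]
tool_rot: [-2.221, -2.221, 0.002]
contact_force: [-0.5, 0.1, -1.3]
opening: 0.0228
```

```bash
python3 -c "
from h import *
st(); im,C=snap('wrist','w16'); delta([.545,-.025,.027],90)"
```

```text
{'t': 22.8167, 'q': [-0.1827, -0.0635, 1.8859, -0.0005, 1.3203, -1.7533], 'tool_pos': [0.544, -0.0252, 0.1395], 'tool_rot': [-2.221, -2.2209, 0.0016], 'contact_force': [-0.4974, 0.0706, -1.3237], 'opening': 0.0228}
turn [-0.06, 0.01, -0.06] shift [0.0006, 0.0012, 0.1126] len 0.113 t 22.87
```

View pics/w16.png

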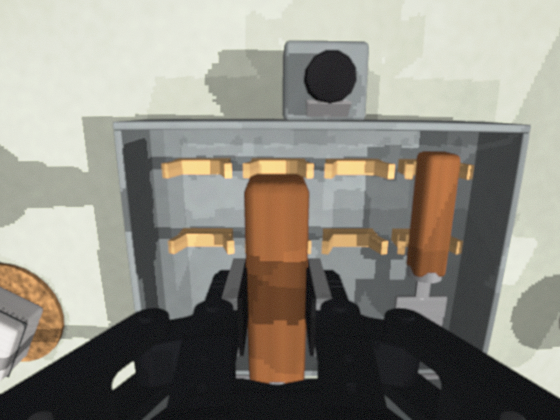

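Emit:
{"op": "jog_arm", "data": {"deltas": [[[0,0,0],[0.001,0.001,0.02],0.015],[[0,0,0],[0.001,0.001,0.05],0.015],[[0,0,0],[0.001,0.001,0.075],0.015],[[0,0,0],[0.001,0.001,0.095],0.015],[[0,0,0],[0.001,0.001,0.105],0.015],[[0,0,0],[0.001,0.001,0.109],0.015],[[0,0,0],[0.001,0.001,0.111],0.015],[[0,0,0],[0.001,0.001,0.112],0.015],[[0,0,0],[0.001,0.001,0.112],0.015]]}}

```text
t: 23.62
tool_pos: [0.5467, -0.0243, 0.0295]
tool_rot: [2.221, 2.219, 0.002]
contact_force: [-0.1, 0.5, -1.5]
opening: 0.0228
```

Emit:
{"op": "jog_arm", "data": {"deltas": [[[0,0,0],[0,0,0.001],0.015],[[0,0,0],[0,0,0.002],0.015],[[0,0,0],[0,0,0.002],0.015]]}}

```text
t: 23.87
tool_pos: [0.5467, -0.024, 0.0274]
tool_rot: [2.22, 2.22, 0.002]
contact_force: [-0.4, -1.0, 3.2]
opening: 0.0227
```

Emit:
{"op": "jog_arm", "data": {"deltas": [[[0,0,0],[0,0,0.001],0.015],[[0,0,0],[0,0,0.001],0.015]]}}

```text
t: 24.03
tool_pos: [0.5467, -0.024, 0.0274]
tool_rot: [2.22, 2.221, 0.001]
contact_force: [-3.9, 0.3, 10.2]
opening: 0.0226
```

```bash
python3 -c "
from h import *
st()"
```

```text
{'t': 24.0333, 'q': [-0.1798, 0.0876, 1.9419, -0.0003, 1.1108, -1.7506], 'tool_pos': [0.5467, -0.024, 0.0274], 'tool_rot': [2.2205, 2.2207, 0.0008], 'contact_force': [-3.9074, 0.2766, 10.2313], 'opening': 0.0226}
```

Seated. Release and go up.

Emit:
{"op": "jog_arm", "data": {"deltas": [[[0,0,0],[0,0,-0.002],0.034],[[0,0,0],[0,0,-0.002],0.034],[[0,0,0],[0,0,-0.002],0.034],[[0,0,0],[0,0,-0.01],0.034],[[0,0,0],[0,0,-0.03],0.034],[[0,0,0],[0,0,-0.06],0.034],[[0,0,0],[0,0,-0.1],0.034],[[0,0,0],[0,0,-0.13],0.034],[[0,0,0],[0,0,-0.15],0.034],[[0,0,0],[0,0,-0.15],0.034]]}}

```text
t: 24.87
tool_pos: [0.5489, -0.0244, 0.182]
tool_rot: [2.215, 2.215, 0.01]
contact_force: [0.9, -1.1, 0.5]
opening: 0.0339
```

```bash
python3 -c "
from h import *
st(); im,C=snap('wrist','w17'); handle(im,C,.044);
delta([.43,-.365,.2],90)"
```

```text
{'t': 24.8667, 'q': [-0.1798, -0.0997, 1.8462, 0.0, 1.3841, -1.7506], 'tool_pos': [0.5489, -0.0244, 0.182], 'tool_rot': [2.2151, 2.215, 0.0098], 'contact_force': [0.9339, -1.0753, 0.5219], 'opening': 0.0339}
px [411.7 192.1] [ 62.7 109.3] ctr [0.5466 0.082 ] len [np.float64(0.0881), np.float64(0.0488)] ang 0.03
px [277.  191.5] [ 62. 109.] ctr [ 0.5463 -0.0249] len [np.float64(0.0881), np.float64(0.0467)] ang 178.67
px [ 47.7 275.8] [99.8 59.6] ctr [ 0.621  -0.2244] len [np.float64(0.0596), np.float64(0.0846)] ang 25.25
turn [0.38, 0.07, -0.01] shift [-0.3409, -0.1173, -0.0215] len 0.361 t 24.92
```

View pics/w17.png

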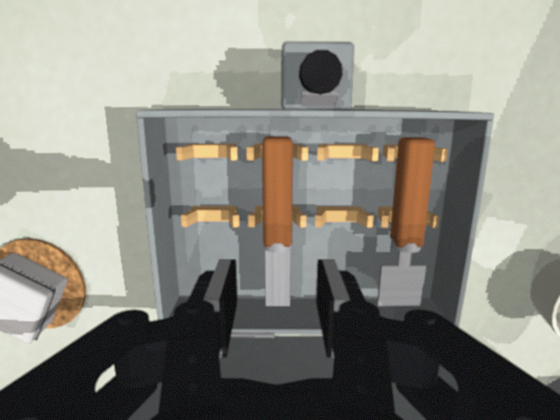

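Emit:
{"op": "jog_arm", "data": {"deltas": [[[0,0,0],[-0.03,-0.01,-0.02],0.06],[[0,0,0],[-0.06,-0.02,-0.04],0.06],[[0,0,0],[-0.1,-0.03,-0.05],0.06],[[0,0,0],[-0.135,-0.04,-0.05],0.06],[[0,0,0],[-0.17,-0.055,-0.05],0.06],[[0,0,0],[-0.205,-0.07,-0.05],0.06],[[0,0,0],[-0.24,-0.08,-0.05],0.06],[[0,0,0],[-0.275,-0.09,-0.05],0.06],[[0,0,0],[-0.305,-0.1,-0.04],0.06],[[0,0,0],[-0.33,-0.1,-0.03],0.06],[[0,0,0],[-0.343,-0.1,-0.02],0.06],[[0,0,0],[-0.343,-0.1,-0.02],0.06]]}}

```text
t: 25.92
tool_pos: [0.4432, -0.3676, 0.1902]
tool_rot: [-2.22, -2.212, 0.0]
contact_force: [-0.3, 0.9, -0.3]
opening: 0.0598
```

```bash
python3 -c "
from h import *
st(); im,C=snap('wrist','w18'); handle(im,C)"
```

```text
{'t': 25.9167, 'q': [-0.8213, -0.0301, 1.7658, -0.0006, 1.4133, -2.3886], 'tool_pos': [0.4432, -0.3676, 0.1902], 'tool_rot': [-2.22, -2.2125, 0.0005], 'contact_force': [-0.2971, 0.8742, -0.2591], 'opening': 0.0598}
px [ 61.5 256. ] [214. 123.] ctr [ 0.5132 -0.5717] len [np.float64(0.1102), np.float64(0.2163)] ang 172.84
px [273.4 198. ] [96.5 25.4] ctr [ 0.4501 -0.3701] len [np.float64(0.0213), np.float64(0.0862)] ang 1.58
px [340.8 356.5] [16.1 49.2] ctr [ 0.6123 -0.3038] len [np.float64(0.0535), np.float64(0.0177)] ang 148.73
```

View pics/w18.png

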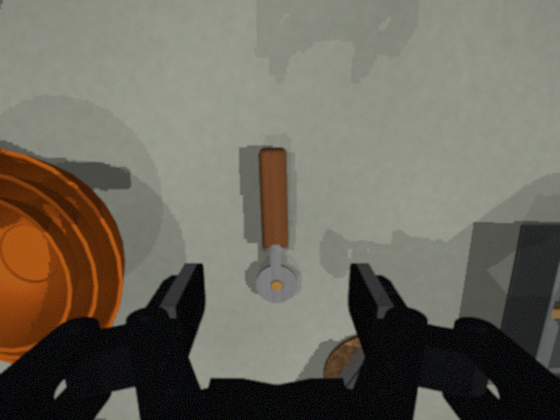

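```bash
python3 -c "
from h import *
st();delta([.450,-.370,.03],91.6)"
```

```text
{'t': 25.9667, 'q': [-0.8194, -0.0322, 1.7657, 0.0002, 1.4146, -2.388], 'tool_pos': [0.4439, -0.3664, 0.1915], 'tool_rot': [-2.2193, -2.2143, -0.0006], 'contact_force': [0.3033, 0.2069, 0.101], 'opening': 0.06}
turn [-0.24, -0.28, -1.73] shift [-0.0044, 0.0068, 0.1614] len 0.162 t 25.97
```

Emit:
{"op": "jog_arm", "data": {"deltas": [[[0,0,-1.7],[-0.004,0.007,0.02],0.06],[[0,0,-1.7],[-0.004,0.007,0.055],0.06],[[0,0,-1.7],[-0.004,0.007,0.09],0.06],[[0,0,-1.7],[-0.004,0.007,0.125],0.06],[[0,0,-1.7],[-0.004,0.007,0.15],0.06],[[0,0,-1.7],[-0.004,0.007,0.16],0.06],[[0,0,-1.7],[-0.004,0.007,0.16],0.06],[[0,0,-1.7],[-0.004,0.007,0.16],0.06]]}}

```text
t: 26.63
tool_pos: [0.4531, -0.3704, 0.0357]
tool_rot: [2.187, 2.255, 0.0]
contact_force: [-0.3, 0.1, 0.7]
opening: 0.0598
```

```bash
python3 -c "
from h import *
st(); im,C=snap('wrist','w19'); handle(im,C); delta([.45,-.37,.0065],91.6)"
```

```text
{'t': 26.6333, 'q': [-0.8125, 0.1593, 1.8465, 0.0001, 1.1356, -2.4138], 'tool_pos': [0.4531, -0.3704, 0.0357], 'tool_rot': [2.1873, 2.2548, 0.0002], 'contact_force': [-0.2862, 0.1232, 0.6936], 'opening': 0.0598}
px [280. 252.] [176.  50.] ctr [ 0.4499 -0.3696] len [np.float64(0.0211), np.float64(0.0863)] ang 3.06
turn [0.11, 0.12, 0.13] shift [0.0015, -0.0038, 0.0305] len 0.031 t 26.68
```

View pics/w19.png

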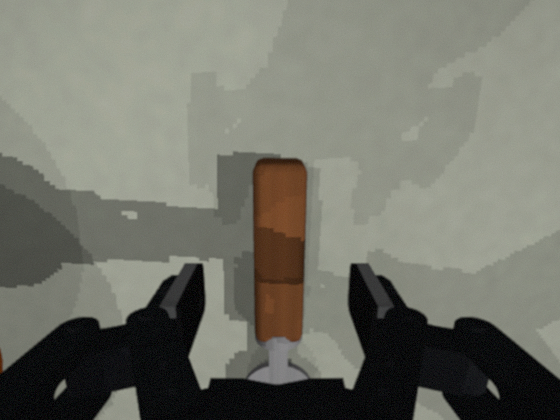

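Emit:
{"op": "jog_arm", "data": {"deltas": [[[0,0,0],[0.001,-0.003,0.01],0.06],[[0,0,0],[0.001,-0.003,0.02],0.06],[[0,0,0],[0.001,-0.003,0.029],0.06],[[0,0,0],[0.001,-0.003,0.029],0.03],[[0,0,0],[0.001,-0.003,0.029],0.015],[[0,0,0],[0.001,-0.003,0.029],0.015],[[0,0,0],[0.001,-0.003,0.029],0.015],[[0,0,0],[0.001,-0.003,0.029],0.015],[[0,0,0],[0.001,-0.003,0.029],0.015],[[0,0,0],[0.001,-0.003,0.029],0.015]], "squeeze": 60}}

```text
t: 27.52
tool_pos: [0.4496, -0.37, 0.0062]
tool_rot: [2.188, 2.254, 0.0]
contact_force: [0.2, -0.4, -0.3]
opening: 0.0227
```

```bash
python3 -c "
from h import *
st(); delta([.545,-.081,.14],90)"
```

```text
{'t': 27.5167, 'q': [-0.8163, 0.1973, 1.8614, 0.0, 1.0826, -2.4166], 'tool_pos': [0.4496, -0.37, 0.0062], 'tool_rot': [2.1882, 2.2537, 0.0], 'contact_force': [0.1607, -0.3802, -0.2551], 'opening': 0.0227}
turn [0.02, 0.01, 1.69] shift [0.286, 0.1039, -0.1338] len 0.332 t 27.52
```

Emit:
{"op": "jog_arm", "data": {"deltas": [[[0,0,0],[0,0,-0.02],0.015],[[0,0,0],[0,0,-0.05],0.015],[[0,0,0],[0,0,-0.09],0.015],[[0,0,0],[0.02,0.01,-0.12],0.015],[[0,0,1.7],[0.055,0.02,-0.134],0.015],[[0,0,1.7],[0.09,0.035,-0.134],0.015],[[0,0,1.7],[0.125,0.048,-0.134],0.015],[[0,0,1.7],[0.16,0.06,-0.134],0.015],[[0,0,1.7],[0.195,0.073,-0.134],0.015],[[0,0,1.7],[0.23,0.087,-0.134],0.015],[[0,0,1.7],[0.262,0.098,-0.134],0.015],[[0,0,1.7],[0.286,0.104,-0.134],0.015]]}}

```text
t: 28.52
tool_pos: [0.5455, -0.0782, 0.14]
tool_rot: [-2.22, -2.223, -0.001]
contact_force: [-0.1, 0.0, -0.3]
opening: 0.0223
```

Emit:
{"op": "jog_arm", "data": {"deltas": [[[0,0,0],[0,0,0],0.015],[[0,0,0],[0,0,0],0.015],[[0,0,0],[0,0,0],0.015]]}}

```text
t: 28.77
tool_pos: [0.5448, -0.0813, 0.1399]
tool_rot: [2.221, 2.221, -0.001]
contact_force: [0.4, -0.1, -2.3]
opening: 0.0224
```

```bash
python3 -c "
from h import *
st(); im,C=snap('wrist','w20'); delta([.545,-.081,.027],90)"
```

```text
{'t': 28.7667, 'q': [-0.283, -0.0492, 1.8715, -0.0005, 1.3195, -1.8536], 'tool_pos': [0.5448, -0.0813, 0.1399], 'tool_rot': [2.2215, 2.2214, -0.0008], 'contact_force': [0.4067, -0.063, -2.2588], 'opening': 0.0224}
turn [-0.02, 0.02, -0.06] shift [0.0008, 0.0002, 0.1129] len 0.113 t 28.82
```

View pics/w20.png

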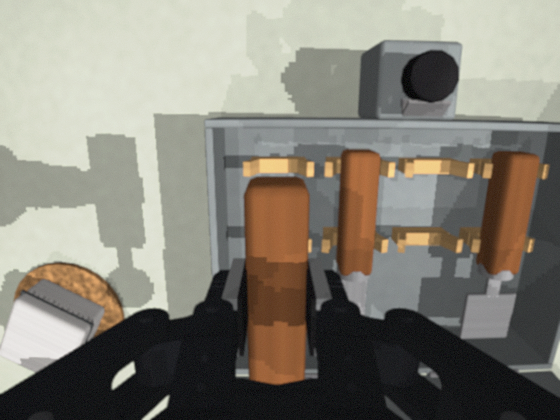

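Emit:
{"op": "jog_arm", "data": {"deltas": [[[0,0,0],[0.001,0,0.02],0.015],[[0,0,0],[0.001,0,0.05],0.015],[[0,0,0],[0.001,0,0.075],0.015],[[0,0,0],[0.001,0,0.095],0.015],[[0,0,0],[0.001,0,0.105],0.015],[[0,0,0],[0.001,0,0.109],0.015],[[0,0,0],[0.001,0,0.111],0.015],[[0,0,0],[0.001,0,0.112],0.015],[[0,0,0],[0.001,0,0.112],0.015]]}}

```text
t: 29.57
tool_pos: [0.5462, -0.0805, 0.0295]
tool_rot: [2.22, 2.219, 0.002]
contact_force: [-0.1, -0.2, -1.3]
opening: 0.0223
```

Emit:
{"op": "jog_arm", "data": {"deltas": [[[0,0,0],[0,0,0.001],0.015],[[0,0,0],[0,0,0.002],0.015],[[0,0,0],[0,0,0.003],0.015],[[0,0,0],[0,0,0.003],0.015]]}}

```text
t: 29.9
tool_pos: [0.5457, -0.0801, 0.0262]
tool_rot: [2.221, 2.221, 0.001]
contact_force: [-1.8, 0.7, 4.1]
opening: 0.0223
```

Emit:
{"op": "jog_arm", "data": {"deltas": [[[0,0,0],[0,0,0.001],0.034],[[0,0,0],[0,0,0],0.034],[[0,0,0],[0,0,0],0.034],[[0,0,0],[0,0,-0.008],0.034],[[0,0,0],[0,0,-0.03],0.034],[[0,0,0],[0,0,-0.06],0.034],[[0,0,0],[0,0,-0.1],0.034],[[0,0,0],[0,0,-0.13],0.034],[[0,0,0],[0,0,-0.15],0.034],[[0,0,0],[0,0,-0.15],0.034],[[0,0,0],[0,0,-0.15],0.034]]}}

```text
t: 30.82
tool_pos: [0.546, -0.0802, 0.1771]
tool_rot: [2.219, 2.219, 0.003]
contact_force: [-0.7, 0.8, -1.1]
opening: 0.0341
```

```bash
python3 -c "
from h import *
st(); im,C=snap('wrist','w21'); handle(im,C,.044);snap('side','s21');snap('top','t21')"
```

```text
{'t': 30.8167, 'q': [-0.2807, -0.0848, 1.8407, 0.0, 1.3819, -1.8515], 'tool_pos': [0.546, -0.0802, 0.1771], 'tool_rot': [2.2192, 2.219, 0.003], 'contact_force': [-0.6597, 0.8141, -1.0703], 'opening': 0.0341}
px [346.8 197.6] [ 62.  109.6] ctr [ 0.5461 -0.0263] len [np.float64(0.0875), np.float64(0.0465)] ang 179.99
px [277. 198.] [110.  62.] ctr [ 0.5465 -0.0806] len [np.float64(0.0461), np.float64(0.0881)] ang 1.37
px [490.1 198.9] [ 46.6 108. ] ctr [0.5469 0.0888] len [np.float64(0.0882), np.float64(0.0373)] ang 5.99
```

View pics/w21.png

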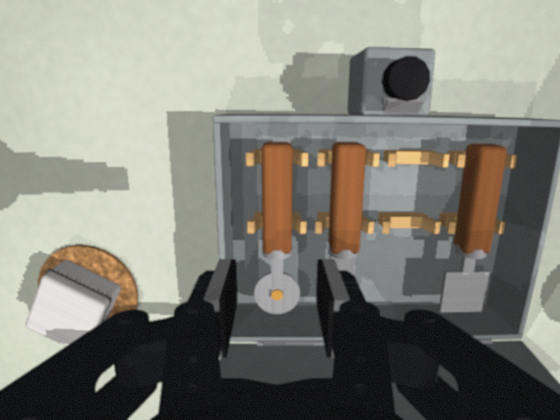

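View pics/s21.png

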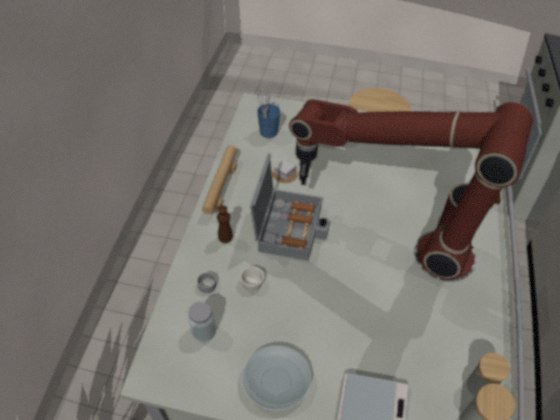

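View pics/t21.png

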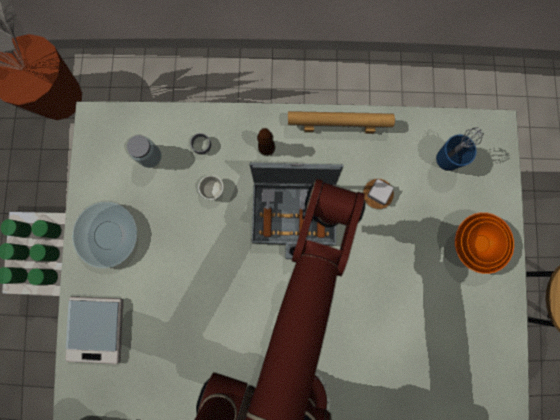

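Emit:
{"op": "jog_arm", "data": {"deltas": [[[0,0,0],[0,0,-0.03],0.0],[[0,0,0],[0,0,-0.07],0.0],[[0,0,0],[0,0,-0.105],0.0],[[0,0,0],[0.01,0.01,-0.13],0.0],[[0,0,0],[0.025,0.035,-0.135],0.0],[[0,0,0],[0.04,0.065,-0.135],0.0],[[0,0,0],[0.05,0.095,-0.135],0.0],[[0,0,0],[0.06,0.125,-0.135],0.0],[[0,0,0],[0.07,0.155,-0.135],0.0],[[0,0,0],[0.08,0.18,-0.135],0.0],[[0,0,0],[0.08,0.189,-0.135],0.0],[[0,0,0],[0.08,0.189,-0.135],0.0]]}}

```text
t: 31.97
tool_pos: [0.7348, 0.0007, 0.3057]
tool_rot: [-2.218, -2.219, 0.005]
contact_force: [-0.5, -0.5, -0.8]
opening: 0.0002
```

```bash
python3 -c "
from h import *
st(); snap('wrist','w22'); delta([.735,0,.205],90)"
```

```text
{'t': 31.9667, 'q': [-0.1002, 0.2813, 1.2352, 0.0, 1.6304, -1.6719], 'tool_pos': [0.7348, 0.0007, 0.3057], 'tool_rot': [-2.2176, -2.2194, 0.0053], 'contact_force': [-0.4988, -0.5146, -0.7735], 'opening': 0.0002}
turn [-0.3, -0.02, 0.02] shift [-0.0003, 0.0016, 0.1014] len 0.101 t 32.02
```

View pics/w22.png

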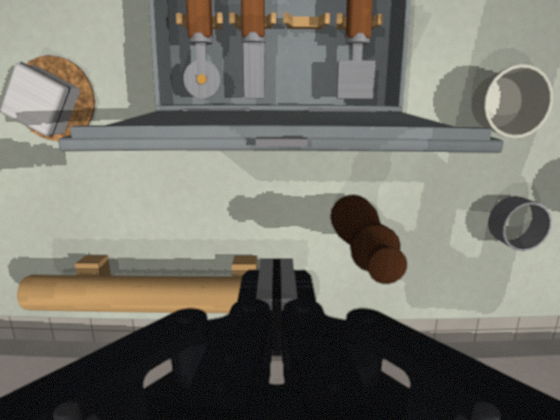

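Emit:
{"op": "jog_arm", "data": {"deltas": [[[0,0,0],[0,0,0.03],0],[[0,0,0],[0,0,0.06],0],[[0,0,0],[0,0,0.085],0],[[0,0,0],[0,0,0.1],0],[[0,0,0],[0,-0.01,0.1],0],[[0,0,0],[0,-0.02,0.1],0],[[0,0,0],[0,-0.03,0.1],0],[[0,0,0],[0,-0.037,0.1],0],[[0,0,0],[0,-0.044,0.1],0],[[0,0,0],[0,-0.05,0.1],0]]}}

```text
t: 32.85
tool_pos: [0.6837, -0.0002, 0.2108]
tool_rot: [2.221, 2.22, 0.001]
contact_force: [1.2, 0.4, 1.1]
opening: 0.0001
```

```bash
python3 -c "
from h import *
st()
for i,t in enumerate(np.arange(1.55,-.01,-.05)):
    r=.15+.024*(1.55-t)/1.55
    print(round(t,2),np.round([.667-r*np.cos(t)+.008*np.sin(t)+.011,.058+r*np.sin(t)+.008*np.cos(t)],4).tolist())"
```

```text
{'t': 32.85, 'q': [-0.109, 0.1995, 1.4873, -0.0, 1.4533, -1.6794], 'tool_pos': [0.6837, -0.0002, 0.2108], 'tool_rot': [2.2211, 2.2201, 0.0014], 'contact_force': [1.2273, 0.3989, 1.0508], 'opening': 0.0001}
1.55 [0.6829, 0.2081]
1.5 [0.6753, 0.209]
1.45 [0.6677, 0.2094]
1.4 [0.66, 0.2095]
1.35 [0.6523, 0.2091]
1.3 [0.6445, 0.2084]
1.25 [0.6368, 0.2073]
1.2 [0.6291, 0.2058]
1.15 [0.6215, 0.2038]
1.1 [0.6139, 0.2015]
1.05 [0.6065, 0.1988]
1.0 [0.5991, 0.1957]
0.95 [0.5919, 0.1922]
0.9 [0.5848, 0.1884]
0.85 [0.5779, 0.1841]
0.8 [0.5711, 0.1795]
0.75 [0.5646, 0.1745]
0.7 [0.5584, 0.1692]
0.65 [0.5523, 0.1636]
0.6 [0.5466, 0.1576]
0.55 [0.5411, 0.1513]
0.5 [0.5359, 0.1447]
0.45 [0.5311, 0.1379]
0.4 [0.5266, 0.1307]
0.35 [0.5224, 0.1233]
0.3 [0.5186, 0.1157]
0.25 [0.5151, 0.1078]
0.2 [0.5121, 0.0998]
0.15 [0.5094, 0.0916]
0.1 [0.5072, 0.0832]
0.05 [0.5054, 0.0746]
-0.0 [0.504, 0.066]
```

Emit:
{"op": "jog_arm", "data": {"deltas": [[[0,0,0],[0,-0.008,0.001],0],[[0,0,0],[0,-0.016,0.001],0],[[0,0,0],[0,-0.023,0.001],0],[[0,0,0],[0,-0.031,0.001],0],[[0,0,0],[0,-0.039,0.002],0],[[0,0,0],[0,-0.047,0.003],0],[[0,0,0],[0,-0.054,0.005],0],[[0,0,0],[0,-0.062,0.007],0],[[0,0,0],[0,-0.069,0.009],0],[[0,0,0],[0,-0.077,0.012],0],[[0,0,0],[0,-0.084,0.015],0],[[0,0,0],[0,-0.091,0.019],0]]}}

```text
t: 33.85
tool_pos: [0.5924, 0.0, 0.191]
tool_rot: [2.221, 2.221, 0.0]
contact_force: [1.5, 0.0, 0.9]
opening: -0.0002
```

```bash
python3 -c "
from h import *
st(); snap('wrist','w23')"
```

```text
{'t': 33.85, 'q': [-0.1255, 0.0036, 1.7311, 0.0001, 1.4064, -1.6962], 'tool_pos': [0.5924, 0.0, 0.191], 'tool_rot': [2.2214, 2.221, 0.0005], 'contact_force': [1.5316, 0.0276, 0.9404], 'opening': -0.0002}
```

View pics/w23.png

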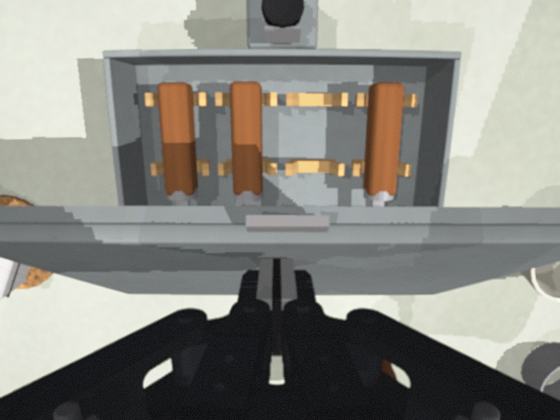

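Emit:
{"op": "jog_arm", "data": {"deltas": [[[0,0,0],[0,-0.007,0.004],0],[[0,0,0],[0,-0.014,0.008],0],[[0,0,0],[0,-0.021,0.013],0],[[0,0,0],[0,-0.027,0.018],0],[[0,0,0],[0,-0.0335,0.023],0],[[0,0,0],[0,-0.0395,0.0285],0],[[0,0,0],[0,-0.045,0.0345],0],[[0,0,0],[0,-0.051,0.041],0],[[0,0,0],[0,-0.056,0.0475],0],[[0,0,0],[0,-0.061,0.0545],0],[[0,0,0],[0,-0.065,0.0615],0],[[0,0,0],[0,-0.0695,0.069],0]]}}

```text
t: 34.9
tool_pos: [0.5233, 0.0, 0.1215]
tool_rot: [2.221, 2.221, 0.0]
contact_force: [0.0, -0.5, 1.6]
opening: -0.0001
```

```bash
python3 -c "
from h import *
st(); snap('wrist','w24')"
```

```text
{'t': 34.9, 'q': [-0.1422, -0.0973, 1.9497, 0.0, 1.2888, -1.7129], 'tool_pos': [0.5233, 0.0, 0.1215], 'tool_rot': [2.2214, 2.2211, 0.0004], 'contact_force': [0.0234, -0.5463, 1.6267], 'opening': -0.0001}
```

View pics/w24.png

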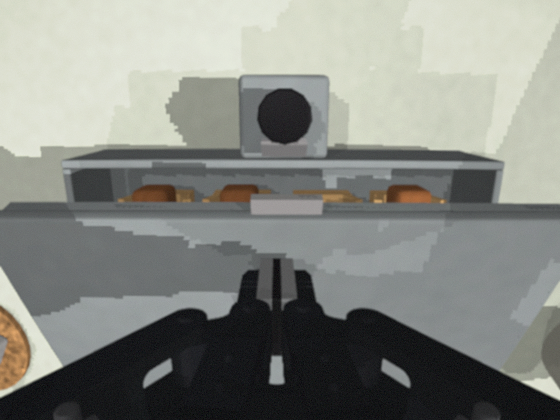

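Emit:
{"op": "jog_arm", "data": {"deltas": [[[0,0,0],[0,-0.004,0.0075],0],[[0,0,0],[0,-0.007,0.0155],0],[[0,0,0],[0,-0.01,0.0235],0],[[0,0,0],[0,-0.013,0.032],0],[[0,0,0],[0,-0.015,0.04],0],[[0,0,0],[0,-0.017,0.047],0],[[0,0,0],[0,-0.018,0.051],0],[[0,0,0],[0,-0.018,0.054],0],[[0,0,0],[0,-0.018,0.056],0],[[0,0,0],[0,-0.018,0.057],0]]}}

```text
t: 35.78
tool_pos: [0.5056, -0.0, 0.0651]
tool_rot: [-2.221, -2.221, 0.0]
contact_force: [-0.8, -0.1, 7.3]
opening: -0.0002
```

```bash
python3 -c "
from h import *
st(); snap('wrist','w25')"
```

```text
{'t': 35.7833, 'q': [-0.1472, -0.0667, 2.0246, -0.0001, 1.1841, -1.7179], 'tool_pos': [0.5056, -0.0, 0.0651], 'tool_rot': [-2.2214, -2.2212, 0.0005], 'contact_force': [-0.8004, -0.0663, 7.3198], 'opening': -0.0002}
```

View pics/w25.png

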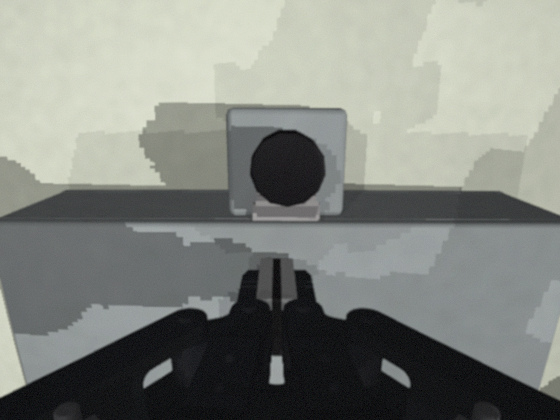

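Nearly or fully shut at 7 N; press a bit more to be sure.

Emit:
{"op": "jog_arm", "data": {"deltas": [[[0,0,0],[0,0,0.001],0],[[0,0,0],[0,0,0.002],0],[[0,0,0],[0,0,0.003],0],[[0,0,0],[0,0,0.003],0]]}}

```text
t: 36.17
tool_pos: [0.5056, -0.0, 0.0638]
tool_rot: [-2.221, -2.221, 0.002]
contact_force: [-6.3, 0.2, 14.5]
opening: 0.0
```

Emit:
{"op": "jog_arm", "data": {"deltas": [[[0,0,0],[0,0,0.001],0],[[0,0,0],[0,0,0.002],0],[[0,0,0],[0,0,0.002],0]]}}

```text
t: 36.42
tool_pos: [0.5056, -0.0, 0.0628]
tool_rot: [-2.22, -2.221, 0.002]
contact_force: [-9.5, 1.4, 20.5]
opening: 0.0004
```

Emit:
{"op": "jog_arm", "data": {"deltas": [[[0,0,0],[0,0,-0.003],0],[[0,0,0],[0,0,-0.006],0],[[0,0,0],[0,0,-0.009],0],[[0,0,0],[0,0,-0.012],0],[[0,0,0],[0,0,-0.016],0],[[0,0,0],[0,0,-0.02],0],[[0,0,0],[0,0,-0.024],0],[[0,0,0],[0,0,-0.024],0]]}}

```text
t: 37.08
tool_pos: [0.5062, -0.0001, 0.085]
tool_rot: [2.221, 2.22, 0.001]
contact_force: [-0.1, -0.5, 0.2]
opening: -0.0004
```

```bash
python3 -c "
from h import *
st(); snap('wrist','w26')"
```

```text
{'t': 37.0833, 'q': [-0.1472, -0.095, 2.0138, 0.0, 1.2212, -1.7179], 'tool_pos': [0.5062, -0.0001, 0.085], 'tool_rot': [2.2208, 2.2204, 0.0014], 'contact_force': [-0.0823, -0.4707, 0.2385], 'opening': -0.0004}
```

View pics/w26.png

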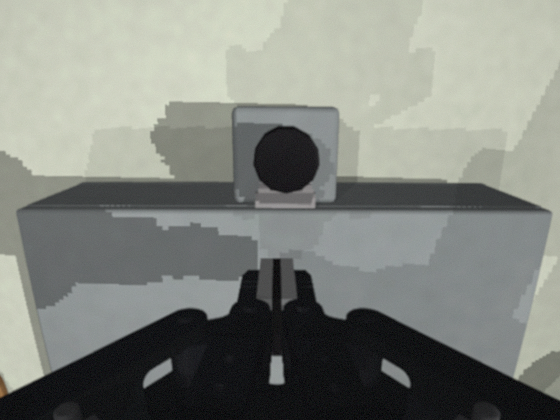

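Emit:
{"op": "jog_arm", "data": {"deltas": [[[0,0,0],[0,0,-0.005],0],[[0,0,0],[0,0,-0.015],0],[[0,0,0],[0,0,-0.03],0],[[0,0,0],[0,0,-0.06],0],[[0,0,0],[0,0,-0.1],0],[[0,0,0],[0,0,-0.14],0],[[0,0,0],[0,0,-0.18],0],[[0,0,0],[0,0,-0.21],0],[[0,0,0],[0,0,-0.23],0],[[0,0,0],[0,0,-0.23],0]]}}

```text
t: 37.97
tool_pos: [0.5076, -0.0002, 0.3216]
tool_rot: [2.215, 2.215, 0.011]
contact_force: [0.5, -0.1, 0.5]
opening: -0.0001
```

```bash
python3 -c "
from h import *
st(); snap('wrist','w27');snap('side','s27');snap('top','t27')"
```

```text
{'t': 37.9667, 'q': [-0.1471, -0.2769, 1.7683, 0.0, 1.6387, -1.7179], 'tool_pos': [0.5076, -0.0002, 0.3216], 'tool_rot': [2.215, 2.2149, 0.0107], 'contact_force': [0.519, -0.1468, 0.5067], 'opening': -0.0001}
```

View pics/w27.png

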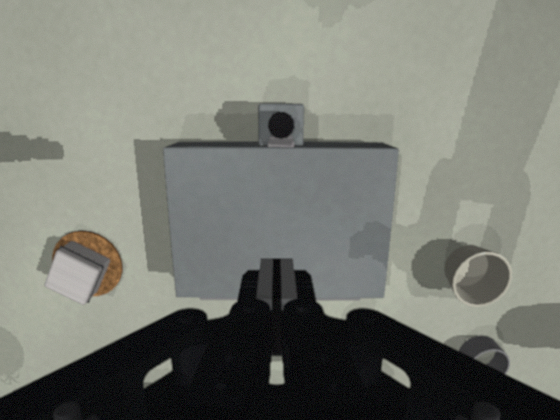

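View pics/s27.png

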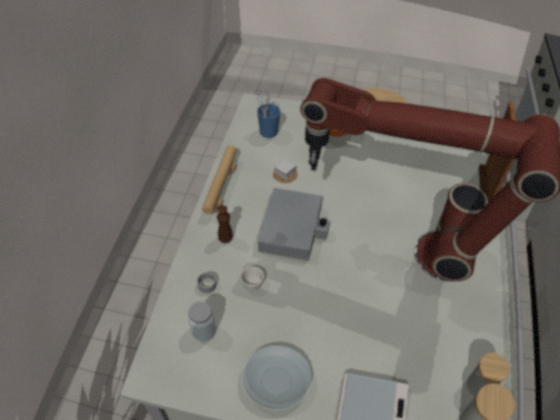

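View pics/t27.png

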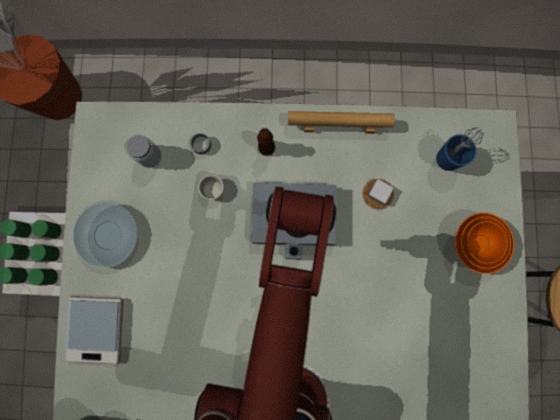

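Run:
```python
from h import *
im=cv2.imread('pics/t27.png');a=im.astype(int)
sub=np.zeros(im.shape[:2],'uint8');sub[170:220,355:405]=1
C=cam('top')
m=((a.min(2)>140)).astype('uint8')*sub
M=cv2.moments(m,True);print('tin',M['m00'],onplane(C,[(M['m10']/M['m00'],M['m01']/M['m00'])],.046))
print(onplane(C,[(378,193.4)],.006))
# lid front corners: shut prediction vs wrist image (rear too)
W=cam('wrist');print(proj(W,[[.4825,.132,.066],[.4825,-.126,.066],[.4825,.132,.076]]))
st()
```

```text
tin 337.0 [[ 0.6535916  -0.27595883  0.046     ]]
[[ 0.64731404 -0.26815372  0.006     ]]
[[400.45473667 154.00731823]
 [159.13594409 153.9500221 ]
 [403.57299683 155.17217215]]
{'t': 38.1167, 'q': [-0.1472, -0.2729, 1.7784, 0.0, 1.6369, -1.7179], 'tool_pos': [0.5052, 0.0001, 0.3134], 'tool_rot': [-2.2211, -2.2208, 0.0008], 'contact_force': [-0.0275, 0.3474, -0.9163], 'opening': -0.0}
```

```bash
python3 -c "
from station import job
print(job.finish_job())"
```

```text
the job is handed in; nothing more can be done
None
```

The job is handed in at about 38 s on the robot's clock. No verdict was reported, so the results below rest on my own checks.

- **Tin:** I set it on the trivet and released it. The wrist view put the centres about 4 mm apart. The final top view put them about 10 mm apart. The two disagree, but both are inside the 25 mm limit.
- **Opening the lid:** One finger pressed the button while the other held the lid. I then eased it to the stop at roughly 0.6 rad/s, and it never flew up.
- **Tools:** Only three were on the cart: turner, knife and wheel. No fork was visible in any view. The knife was knocked about 5 cm during the run, so I located it again before grasping it. The turner went in cradle 3, the knife in cradle 1 and the wheel in cradle 0. Wrist views with the lid open showed all three seated with their heads to the hinge.
- **Shutting the lid:** I pressed the front edge down to about 20 N. When I eased off, the contact force was about zero and the lid stayed flat in the last pictures. I could not read the catch itself, so that is the evidence that it holds.
- **At hand-in:** The arm stood clear above the case, touching nothing. The bystanders looked unmoved in the last top and side views.

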